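# Make up the repotting kit and the pruning kit for the bonsai class

## Robot

A 7-joint arm with a two-finger parallel gripper is mounted at the origin on the work surface. World frame = base frame: x ahead of the robot, y to its left, z up, the work surface at z = 0. Lengths are in m, angles in degrees, forces in N, time in s.
With the tool pointing down it reaches from about 0.425 to 0.875 m from the base axis. Payload 4.7 kg.
Tool frame: the origin (TCP) lies between the finger pads; the fingertips stand 25 mm ahead of it and the grasp point (between the pads) lies 6 mm ahead of it (env.tip_reach is the distance from the TCP to the fingertips, in m); z points along the fingers, y is the direction in which the jaws open and shut (so a half turn about z gives the same grasp; the last joint's range is limited). The gripper opens to 87 mm and grips with 3 to 60 N. Pads are 19 mm wide; open, the fingers measure 117 mm over their backs; the gripper's body (75 mm by 190 mm) begins 51 mm behind the grasp point.
Start: joints at [-68.52, 18.392, -4.016, 83.108, 1.295, 78.541, -3.26], TCP at [0.229, 0.608, 0.248] pointing down, gripper open.
Joint ranges: [-163.93, 163.93], [-17.29, 119.83], [-79.2, 71.16], [3.27, 140.29], [-89.18, 269.18], [5.43, 117.66], [-154.24, 154.24]. Speed limits (degrees/s): [147.25, 147.25, 180, 180, 180, 180, 180].

## Interface

Orientations are given as [roll, pitch, yaw] about the fixed x, y, z axes, in that order (R = Rz(yaw) Ry(pitch) Rx(roll)).
In Python, from cell import env, viewer, job gives the robot as it stands.
- The arm moves only by the tool move_arm, never from a script. Its argument "steps" is a list of rows, each a list of 7 numbers: the finger opening in cm, from 0 to 8.7, then the shift along the tool's x, y, z in cm, then the turn, a rotation vector about the tool's x, y, z in rad. In form: [[fingers, tx, ty, tz, wx, wy, wz], ...]. A call has 1 to 5 rows; each row shifts and turns the commanded pose from where the row before left it, along the tool's axes as they then stand; what a row does not reach is not made up. A row lasts 1/12 s, in which the tool goes at most 41.7 mm and 7.16 degrees, less where a joint would pass 70% of its speed; a pose out of reach is approached as far as the arm can. A call is refused whole if a number of a shift passes 4.17 or a number of a turn 0.125, either way. A call with a gripper value outside its range is refused whole. The fingers move at their own pace and stop on an object; "force" is the grip in N (left out, the last holds). Time passes only in rows, so rows that do not move let the fingers close. It gives the time, the measured TCP pose, the force and the opening at its end, in the units of the state.
- env.get_obs(): the state, without advancing time (a new reading comes with each control period).
- viewer.read_camera(name): name is "scene" or "top" or "wrist"; returns a dict with "img" (420x560x3 uint8, red, green, blue), "vfov" (degrees; the focal length in pixels is half the picture's height over the tangent of half this angle, whatever the lens; pixels are square), "cx", "cy" (the principal point, pixels), "k1" (the pictures are not rectified: a ray, as slopes to the right and down, at radius r is drawn at 1 + k1 r^2 times it, then the intrinsics apply), "extrinsics" (4x4, takes a point from world to camera coordinates); the wrist camera has in their place "mount" (4x4, takes a point from camera to tool coordinates, whose origin is the TCP and whose axes are the flange's). Camera axes: x right, y down, z forward; pixel columns grow to the right and rows downward; lengths in m; the calibration is good to about 2 mm. A picture is of the moment at which its call begins: read the wrist's pose just before it. There is no depth.
- job.sign_off(): hands the job in, once; it reports no verdict.
The state is a dict: "time_s": time; "qpos": joint angles; "joint_velocities": joint speeds; "effort": joint torques, N m; "tool_pos": TCP position; "tool_rot": TCP orientation; "force": force on the tool from outside, world axes, zero at the start; "wrist_torque": the same for the moment, N m; "grip_width": finger opening in m.
Only numpy, scipy, OpenCV 4.12 (cv2) and the standard library are available. Lean on these libraries where they do the work, as an engineer would, in place of code of your own. Each camera call takes 0.05 s, during which the arm holds its last target.

## Task

Make up two kits for the bonsai class from the stock on the bench. Repotting kit, in the larger tray: stand the rectangular pot in the wide bay and the bottle of feed in the narrow bay beside it, and lay the root hook in the long lane; pruning kit, in the long narrow tray: lay the branch cutters in the lane and stand the squat jar of cut paste in the small bay, everything right down on the tray's floor, the tools lengthwise. Set the clay pot down rather than dropping it, and leave the round pot and the tall jar standing where they are.

Things in the scene. Friction and masses are not known exactly. Their poses are not given: they have to be found in the camera images.
- repot_tray: Larger grey tray (fixed), 190 (x) x 230 (y) mm. Origin: centre of underside; x away from the robot. Floor 4 mm thick; walls 5 mm thick, 16 high; dividers 10 high, measured from the underside. On the +x side a long lane 85 x 220 mm, length along y, centre (47.5, 0). On the -x side a wide bay 90 x 140, centre (-45, -40), and a narrow bay 90 x 75, centre (-45, +72.5) (x, y in mm).
- prune_tray: Long narrow grey tray (fixed), 95 (x) x 305 (y) mm. Origin: centre of underside; x away from the robot. Floor 4 mm thick; walls 5 mm thick, 16 high; divider 10 high, measured from the underside. Along y lie a long lane 85 x 215 mm, length along y, centre (0, -40), and a small bay 85 x 75, centre (0, +110) (x, y in mm).
- rect_pot_c (a point): Rectangular bonsai pot of brown clay, empty, on four short feet: 60 (x) x 92 (y) mm over the rim, 42 high, 0.22 kg. The rim is an upright band, the top 8 mm, 2 mm proud of the walls; grip it across the 60 mm. Point: middle of the pot half-way up, 21 mm above its foot; z up.
- feed_bottle_c (a point): Bottle of feed: white, buff paper band, narrow neck with black cap, closed, standing; body 42 mm diameter, straight-sided up to 57 mm, 100 mm high overall, 0.12 kg. Point: on its axis, 50 mm above its foot; z up.
- paste_jar_c (a point): Squat white jar of cut paste, screw lid ribbed: 50 mm diameter, 52 over the lid (its top 16 mm), 44 mm high, standing, 0.11 kg. Point: on its axis, 22 mm above its foot; z up.
- cutters_c (a point): Branch cutters of dark steel lying flat, 190 mm long (x -95 to +95), jaws at +x, two bowed handles at -x, 50 mm over both. Point: mid-length, 7 mm above the underside; z up. From x 0 to +52 a solid pivot block, 22 mm wide (y), 14 high (pivot disc 17 high at x +36), holds most of the weight: grip it across y at about x +25. 0.17 kg.
- root_hook_c (a point): Root hook lying on its side, 184 mm long (x -92 to +92): pale wooden handle from x -92 to +23, 20 mm wide (y), 18 high; then a thin steel shank bent into a hook at the +x end that reaches 32 mm to +y. Point: mid-length on the handle's axis, 9 mm above the underside; z up. Grip the handle across y at about x -15, its balance. 0.07 kg.
- round_pot_c (a point): Round bonsai pot of brown clay, 72 mm diameter at the rim, 44 mm high. In neither kit: stays where it stands. Point: on its axis, 22 mm above its foot.
- tall_jar_c (a point): Tall white jar, wide white lid, buff paper band, 52 mm diameter, 90 mm high. In neither kit: stays where it stands. Point: on its axis, 45 mm above its foot.
Things that resemble listed ones, but are neither listed nor needed, are in the scene too. Leave any red look-alike of the part that bears paste_jar_c alone.

How it is judged:
By the outcome, as a careful person would: the job done as asked, in the order asked, and still so for the second after the job is handed in, with the robot touching nothing.
It also fails if it takes over 128 s, if anything falls off the work surface, if the arm or the gripper's body presses on something with over 40 N, if the wrist force passes 120 N, or if a joint passes its speed limit or range.

## Working session

There is one attempt and no reset: what is moved stays moved. The work goes in short steps, Python scripts to look and compute and a tool call to move; the robot and the scene stay as the last step left them, time stands still between calls to the robot, and variables do not carry over. Pictures are saved under pics/ and viewed, and the job is handed in when it is done.

Besides the shell and the picture viewer there is one more tool, called after "Emit:" as a command line: name --pt "numbers of a row" for each row, then --argument value for the rest. move_arm: Moves the arm, as the interface text tells. Its arguments: {"type":"object","properties":{"steps":{"type":"array"},"force":{"type":"number"}},"required":["steps"]}

```bash
ls; mkdir -p pics; python3 - <<'E'
from cell import env, viewer, job
import cv2
o=env.get_obs(); print(o)
for n in ("scene","top","wrist"):
    c=viewer.read_camera(n); cv2.imwrite(f"pics/{n}0.png",c["img"][:,:,::-1])
    print(n,{k:v for k,v in c.items() if k!="img"})
E
```

```text
pics
{'time_s': 0.0, 'qpos': array([-68.51988157,  18.43784038,  -4.01542213,  83.17405512,
         1.29520503,  78.53959006,  -3.26010324]), 'joint_velocities': array([-0.05222566,  0.03019421,  0.01067018,  0.05703436,  0.08513479,
        0.1075707 , -0.00505169]), 'effort': array([ 6.39488599e-05, -4.91297007e+01, -4.04020138e-01, -3.12524164e+01,
       -6.38593454e-02,  4.38009342e-02,  1.76032217e-04]), 'tool_pos': array([0.22933729, 0.60767088, 0.24648268]), 'tool_rot': array([-1.79893766e+02,  5.90344631e-03,  1.59329452e+02]), 'force': array([0.55131163, 0.03477291, 0.52504851]), 'wrist_torque': array([-0.0050695 , -0.06281689, -0.00993619]), 'grip_width': 0.08729684213202944}
scene {'vfov': 49.73910926417562, 'cx': 283.8023909573097, 'cy': 202.46417469568263, 'k1': -0.013403488566992054, 'extrinsics': array([[-0.27461266,  0.9615143 , -0.00883939,  0.11905109],
       [ 0.70698855,  0.19567115, -0.67961753, -0.24629454],
       [-0.65173236, -0.19288093, -0.73351338,  1.64871291],
       [ 0.        ,  0.        ,  0.        ,  1.        ]])}
top {'vfov': 56.62414552645828, 'cx': 283.86705147549605, 'cy': 209.06267271523973, 'k1': -0.050882651429871056, 'extrinsics': array([[ 0.13593776, -0.99071684,  0.00103475, -0.04384856],
       [-0.9677311 , -0.13300738, -0.2140223 ,  0.43790264],
       [ 0.21217313,  0.02809236, -0.97682823,  0.93600119],
       [ 0.        ,  0.        ,  0.        ,  1.        ]])}
wrist {'vfov': 65.15835120595655, 'cx': 281.4806971542949, 'cy': 210.2066241568137, 'k1': -0.0730481726190799, 'mount': array([[ 5.81687987e-04, -9.64182869e-01, -2.65237736e-01,
         7.10275795e-02],
       [ 9.99999378e-01,  3.08526215e-04,  1.07153657e-03,
        -3.20602160e-04],
       [-9.51324413e-04, -2.65238194e-01,  9.64182449e-01,
        -1.37841189e-01],
       [ 0.00000000e+00,  0.00000000e+00,  0.00000000e+00,
         1.00000000e+00]])}
```

View pics/top0.png

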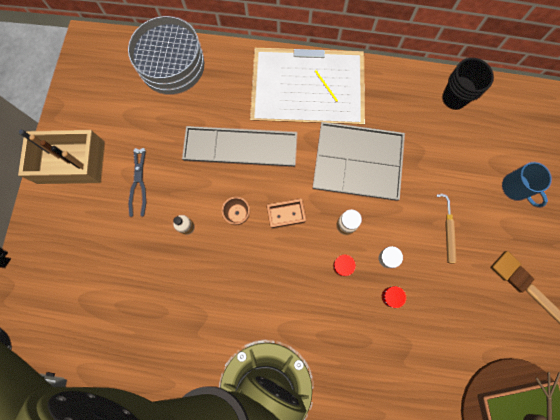

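View pics/scene0.png

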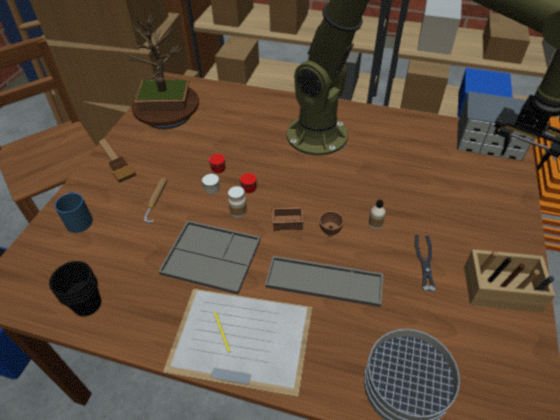

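View pics/wrist0.png

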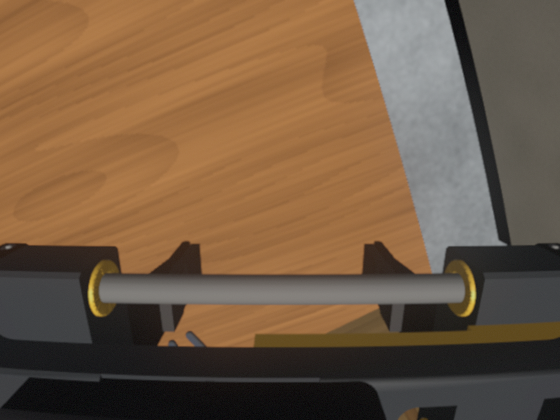

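```bash
cat > h.py <<'E'
import numpy as np, cv2
from cell import env, viewer, job
from scipy.spatial.transform import Rotation as Ro
def cam(n):
    o=env.get_obs(); c=viewer.read_camera(n); im=c["img"]; f=im.shape[0]/2/np.tan(np.radians(c["vfov"]/2))
    c["K"]=np.array([[f,0,c["cx"]],[0,f,c["cy"]],[0,0,1.]]); c["D"]=np.array([c["k1"],0,0,0,0.])
    if n=="wrist":
        T=np.eye(4); T[:3,:3]=Ro.from_euler("xyz",o["tool_rot"],degrees=True).as_matrix(); T[:3,3]=o["tool_pos"]
        c["E"]=np.linalg.inv(T@c["mount"])
    else: c["E"]=c["extrinsics"]
    c["bgr"]=np.ascontiguousarray(im[:,:,::-1]); return c
def ray(c,p):
    p=np.array(p,float).reshape(-1,1,2); u=cv2.undistortPoints(p,c["K"],c["D"]).reshape(-1,2)
    d=np.c_[u,np.ones(len(u))]@c["E"][:3,:3]; return -c["E"][:3,:3].T@c["E"][:3,3], d
def plane(c,p,z):
    o,d=ray(c,p); return o+d*((z-o[2])/d[:,2])[:,None]
def proj(c,P):
    return cv2.projectPoints(np.array(P,float).reshape(-1,3),cv2.Rodrigues(c["E"][:3,:3])[0],c["E"][:3,3],c["K"],c["D"])[0].reshape(-1,2)
def save(c,name,x0=0,y0=0,x1=560,y1=420,s=1):
    cv2.imwrite(f"pics/{name}.png",cv2.resize(c["bgr"][y0:y1,x0:x1],None,fx=s,fy=s,interpolation=cv2.INTER_CUBIC))
E
python3 - <<'E'
from h import *
c=cam("top")
save(c,"topA",170,110,420,210,3); save(c,"topB",110,135,360,245,3);save(c,"topC",270,180,490,320,3.6)
s=cam("scene"); save(s,"sceneA",150,140,450,310,2.6)
E
```

```text
(no output)
```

View pics/topA.png

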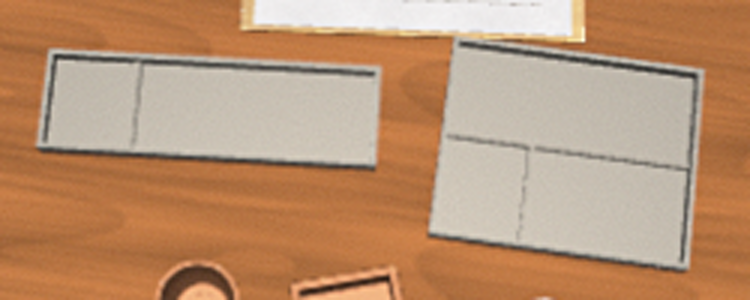

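View pics/topB.png

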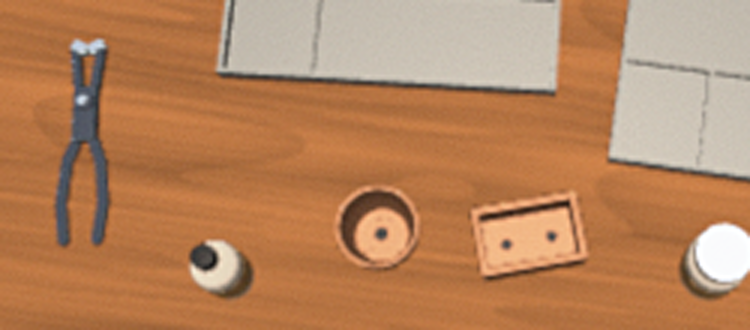

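View pics/topC.png

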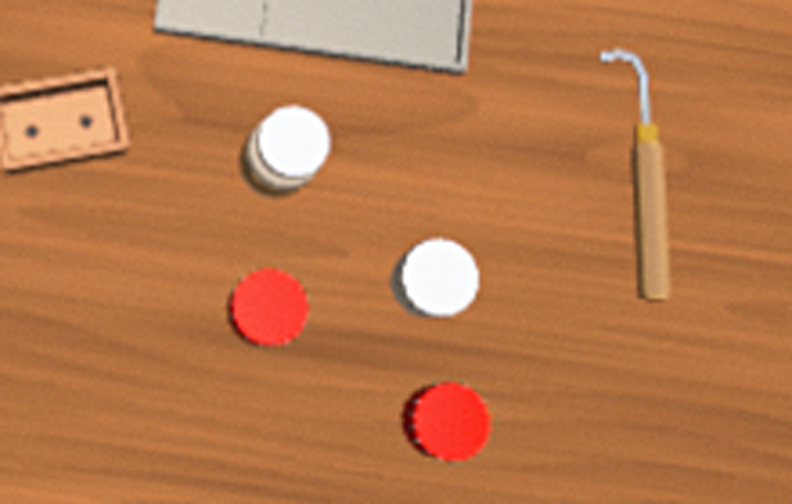

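View pics/sceneA.png

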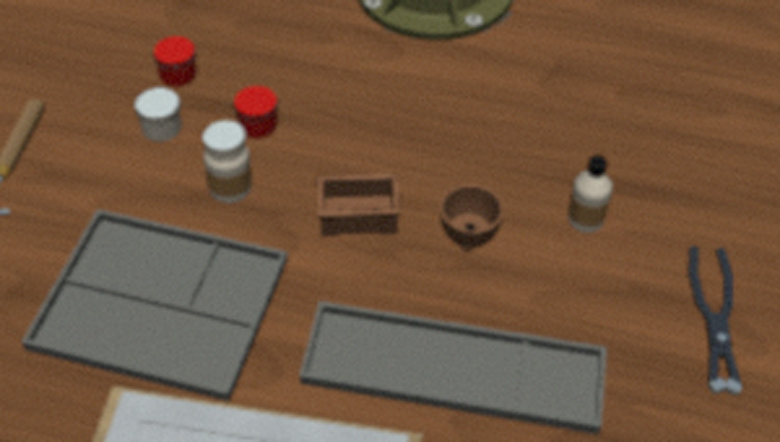

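Paste jar candidates in the top view: (392,257) squat white, (349,220) tall with buff band (this is the tall jar), (344,265) and (395,297) red. Squat white at (392,257) fits; the enlarged crop confirms. Now measure.

```bash
cat > m.py <<'E'
from h import *
c=cam("top"); s=cam("scene"); b=c["bgr"]; hsv=cv2.cvtColor(b,cv2.COLOR_BGR2HSV)
def comp(mask,box,mn=30):
    x0,y0,x1,y1=box; m=np.zeros_like(mask); m[y0:y1,x0:x1]=mask[y0:y1,x0:x1]
    k,_=cv2.findContours(m,cv2.RETR_EXTERNAL,cv2.CHAIN_APPROX_NONE)
    return max(k,key=cv2.contourArea).reshape(-1,2).astype(float)
def rect(P):
    (x,y),(w,h),a=cv2.minAreaRect((P[:,:2]*1000).astype(np.float32))
    bx=cv2.boxPoints(((x,y),(w,h),a)); e=bx[1]-bx[0]; f=bx[2]-bx[1]; l=e if np.hypot(*e)>np.hypot(*f) else f
    ang=np.degrees(np.arctan2(l[1],l[0]))%180
    return np.round([x,y,w,h,ang],1)
H,S,V=cv2.split(hsv)
gray=((S<60)&(V>40)).astype(np.uint8)*255
for n,bx in (("repot",(308,115,412,208)),("prune",(175,120,305,170))):
    k=comp(gray,bx); print(n,rect(plane(c,k,0.016)))
wood=hsv[215,320];print("wood",wood,"pot",hsv[206,275],hsv[220,300])
for n,p in (("jar",(392,257)),("tall",(349,220)),("bottle",(182,224)),("red",(344,265)),):
    print(n,hsv[p[1],p[0]])
white=((S<40)&(V>200)).astype(np.uint8)*255
k=comp(white,(375,240,410,275)); P=plane(c,k,0.044); print("jar",cv2.minEnclosingCircle((P[:,:2]*1000).astype(np.float32)),P[:,:2].mean(0))
k=comp(white,(335,205,365,230)); P=plane(c,k,0.09); print("tall",cv2.minEnclosingCircle((P[:,:2]*1000).astype(np.float32)))
blk=(V<60).astype(np.uint8)*255
k=comp(blk,(168,210,186,226)); P=plane(c,k,0.1); print("cap",cv2.minEnclosingCircle((P[:,:2]*1000).astype(np.float32)))
dark=((S<110)&(V<140)).astype(np.uint8)*255
k=comp(dark,(120,140,160,225)); P=plane(c,k,0.007); print("cutters",rect(P), cv2.boundingRect(k.astype(np.int32)))
save({"bgr":hsv},"hsv",265,190,310,240,10)
E
python3 m.py
```

```text
repot [ 608.6 -165.1  230.2  192.5   89.7]
prune [604.6 160.5  97.6 303.1  94.2]
wood [ 12 163 175] pot [ 12 131  70] [ 13 124 239]
jar [120   2 252]
tall [105   2 252]
bottle [ 14  49 228]
red [  2 198 251]
jar ((357.8388366699219, -265.65716552734375), 26.13033103942871) [ 0.35740407 -0.26529839]
tall ((428.6993408203125, -148.58822631835938), 23.81644058227539)
cap ((363.45123291015625, 255.97825622558594), 5.861328125)
cutters [464.9 419.  181.9  45.7  12.2] (128, 151, 18, 66)
```

View pics/hsv.png

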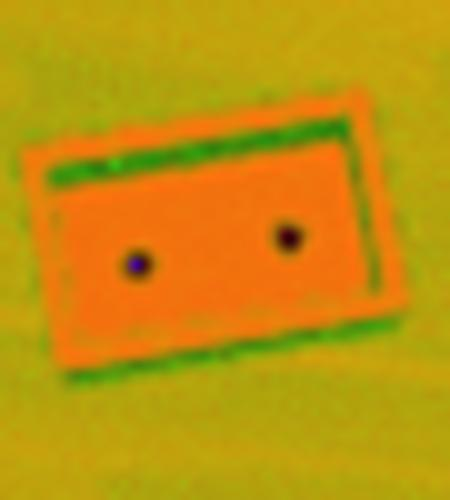

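```bash
cat > m2.py <<'E'
from m import *
def cp(pts,x0,y0,s): return (np.array(pts,float)+.5)/s-.5+np.array([x0,y0])
pc=plane(c,cp([(22,148),(365,92),(408,303),(62,365)],265,190,10),0.042); print("pot",rect(pc),pc.mean(0))
hk=plane(c,cp([(654,299),(647,125),(603,57),(628,50),(637,225),(666,225)],270,180,3.6),0.012); print("hook",np.round(hk*1000))
ct=plane(c,cp([(88,40),(79,142),(97,142),(85,100),(64,243),(98,243)],110,135,3),0.014); print("cut",np.round(ct*1000))
kk=comp((V<95).astype(np.uint8)*255,(120,140,160,225))
E
python3 m2.py
cat > ck.py <<'E'
from h import *
s=cam("scene");im=s["bgr"]
def dot(P,col=(0,255,255)):
    for p in proj(s,P): cv2.circle(im,tuple(int(round(v*1)) for v in p),1,col,-1)
import sys
dot([(.358,-.2655,.044),(.4287,-.1486,.09),(.3635,.256,.1)])
def tray(x,y,yaw,L,W):
    r=np.radians(yaw)
    dot([(x+a*np.cos(r)-b*np.sin(r),y+a*np.sin(r)+b*np.cos(r),.016) for a in(-L/2,L/2) for b in(-W/2,W/2)],(0,0,255))
tray(.6086,-.1651,-.3,.19,.23); tray(.6046,.1605,4.2,.095,.305)
save(s,"ck",120,140,450,310,2.4)
E
python3 ck.py
```

```text
repot [ 608.6 -165.1  230.   192.6   89.6]
prune [604.5 160.5  97.7 303.1  94.2]
wood [ 13 163 177] pot [ 10 155  66] [ 13 124 238]
jar [110   3 252]
tall [105   2 252]
bottle [ 15  50 226]
red [  2 199 251]
jar ((357.9209289550781, -265.3759765625), 26.02690887451172) [ 0.35744699 -0.26529495]
tall ((428.6993408203125, -148.58822631835938), 23.81644058227539)
cap ((363.45123291015625, 255.97825622558594), 5.861328125)
cutters [464.9 419.  181.9  45.7  12.2] (128, 151, 18, 66)
pot [434.   10.   57.   89.  108.1] [0.43369841 0.00985932 0.042     ]
hook [[ 366. -428.   12.]
 [ 493. -417.   12.]
 [ 540. -382.   12.]
 [ 548. -400.   12.]
 [ 418. -413.   12.]
 [ 421. -434.   12.]]
cut [[562. 431.  14.]
 [467. 418.  14.]
 [469. 402.  14.]
 [506. 422.  14.]
 [375. 412.  14.]
 [379. 382.  14.]]
```

View pics/ck.png

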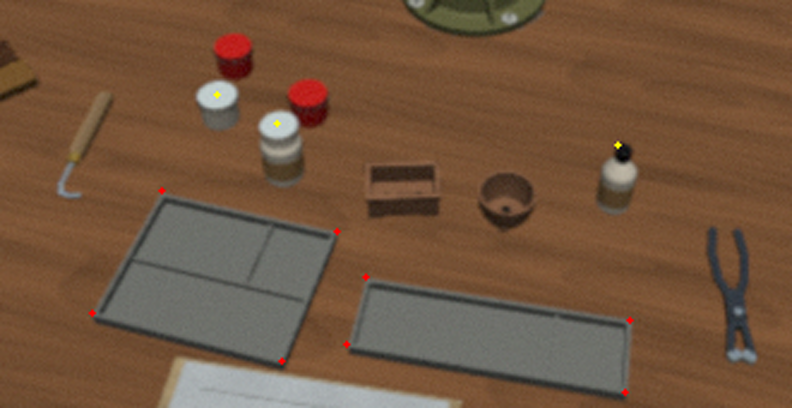

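```bash
cat > plan.py <<'E'
import sys
from h import *
# usage: plan.py g x y z yaw [maxcm]
g,x,y,z,yaw=map(float,sys.argv[1:6]); mx=float(sys.argv[6]) if len(sys.argv)>6 else 3.8
o=env.get_obs(); p=o["tool_pos"].copy(); r=o["tool_rot"]
print("t",round(o["time_s"],2),"pos",np.round(p,4),"rot",np.round(r,2),"F",np.round(o["force"],1),"grip",round(o["grip_width"],4))
t=np.array([x,y,z]); dy=(yaw-r[2]+180)%360-180
n=max(1,int(np.ceil(max(np.linalg.norm(t-p)*100/mx,abs(np.radians(dy))/.12))))
R=Ro.from_euler("xyz",r,degrees=True); G=Ro.from_euler("xyz",[180,0,yaw],degrees=True)
rv=(R.inv()*G).as_rotvec(); 
rows=[]
for i in range(n):
    d=R.inv().apply((t-p)/(n-i))*100; w=(R.inv()*G).as_rotvec()/(n-i)
    d=np.round(d,1 if i<n-1 else 2); w=np.round(w,2 if i<n-1 else 3)
    rows.append([g]+[float(v) for v in d+0.]+[float(v) for v in w+0.]); p=p+R.apply(d/100); R=R*Ro.from_rotvec(w)
for i in range(0,n,5): print(str(rows[i:i+5]).replace(" ",""))
E
python3 plan.py 8.7 .434 .010 .18 108.1
```

```text
t 0.5 pos [0.2295 0.6082 0.2475] rot [-180.      0.    159.33] F [ 0.1  0.3 -1.3] grip 0.087
[[8.7,-2.4,-2.9,0.4,0.0,0.0,0.05],[8.7,-2.5,-2.7,0.4,0.0,0.0,0.05],[8.7,-2.6,-2.6,0.4,0.0,0.0,0.05],[8.7,-2.8,-2.5,0.4,0.0,0.0,0.05],[8.7,-2.9,-2.3,0.4,0.0,0.0,0.05]]
[[8.7,-3.0,-2.2,0.4,0.0,0.0,0.05],[8.7,-3.1,-2.0,0.4,0.0,0.0,0.05],[8.7,-3.2,-1.9,0.4,0.0,0.0,0.05],[8.7,-3.3,-1.7,0.4,0.0,0.0,0.05],[8.7,-3.4,-1.6,0.4,0.0,0.0,0.06]]
[[8.7,-3.5,-1.4,0.4,0.0,0.0,0.05],[8.7,-3.5,-1.2,0.4,0.0,0.0,0.06],[8.7,-3.6,-1.0,0.4,0.0,0.0,0.05],[8.7,-3.6,-0.8,0.4,0.0,0.0,0.06],[8.7,-3.7,-0.5,0.4,0.0,0.0,0.05]]
[[8.7,-3.7,-0.4,0.4,0.0,0.0,0.06],[8.7,-3.69,-0.08,0.35,0.0,0.0,0.054]]
```

Emit:
move_arm --pt "8.7 -2.4 -2.9 0.4 0 0 0.05" --pt "8.7 -2.5 -2.7 0.4 0 0 0.05" --pt "8.7 -2.6 -2.6 0.4 0 0 0.05" --pt "8.7 -2.8 -2.5 0.4 0 0 0.05" --pt "8.7 -2.9 -2.3 0.4 0 0 0.05"

```text
time_s: 0.92
tool_pos: [0.2904, 0.4308, 0.2275]
tool_rot: [180.0, -0.0, 144.9]
force: [0.9, 0.1, 1.1]
grip_width: 0.087
```

Emit:
move_arm --pt "8.7 -3.0 -2.2 0.4 0 0 0.05" --pt "8.7 -3.1 -2.0 0.4 0 0 0.05" --pt "8.7 -3.2 -1.9 0.4 0 0 0.05" --pt "8.7 -3.3 -1.7 0.4 0 0 0.05" --pt "8.7 -3.4 -1.6 0.4 0 0 0.06"

```text
time_s: 1.33
tool_pos: [0.3505, 0.2549, 0.2077]
tool_rot: [179.9, -0.0, 130.0]
force: [1.0, -0.2, -0.3]
grip_width: 0.0871
```

Emit:
move_arm --pt "8.7 -3.5 -1.4 0.4 0 0 0.05" --pt "8.7 -3.5 -1.2 0.4 0 0 0.06" --pt "8.7 -3.6 -1.0 0.4 0 0 0.05" --pt "8.7 -3.6 -0.8 0.4 0 0 0.06" --pt "8.7 -3.7 -0.5 0.4 0 0 0.05"

```text
time_s: 1.75
tool_pos: [0.4098, 0.0783, 0.1878]
tool_rot: [179.9, -0.0, 114.5]
force: [0.4, 0.8, 0.3]
grip_width: 0.0868
```

Emit:
move_arm --pt "8.7 -3.7 -0.4 0.4 0 0 0.06" --pt "8.7 -3.7 -0.1 0.3 0 0 0.05" --pt "8.7 0 0 0 0 0 0"

```text
time_s: 2.0
tool_pos: [0.4353, 0.0025, 0.1808]
tool_rot: [179.9, 0.2, 107.7]
force: [-0.0, 1.0, 0.7]
grip_width: 0.0867
```

```bash
python3 - <<'E'
from h import *
o=env.get_obs();print(o["tool_pos"],o["tool_rot"],o["time_s"])
c=cam("wrist"); print(proj(c,[(.434,.010,.042)])); save(c,"w1")
E
```

```text
[0.43530389 0.00254267 0.18076533] [1.79943703e+02 1.60450920e-01 1.07651143e+02] 2.0
[[281.18756917 196.31894331]]
```

View pics/w1.png

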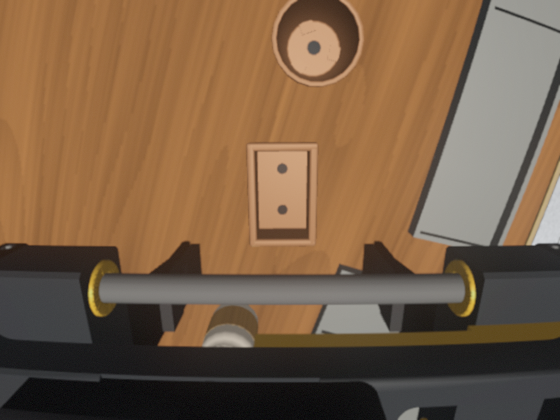

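Pot rim centre at (282,194), predicted (281,196): top-view fix confirmed to ~1 mm.

```bash
python3 plan.py 8.7 .434 .011 .044 108 3
```

```text
t 2.05 pos [0.4345 0.0062 0.1807] rot [1.7997e+02 3.0000e-02 1.0790e+02] F [-0.8  0.2 -0.1] grip 0.0871
[[8.7,0.1,0.0,2.7,0.0,0.0,0.0],[8.7,0.1,0.0,2.7,0.0,0.0,0.0],[8.7,0.1,0.0,2.8,0.0,0.0,0.0],[8.7,0.1,0.0,2.7,0.0,0.0,0.0],[8.7,0.08,0.09,2.77,0.001,0.0,-0.002]]
```

Emit:
move_arm --pt "8.7 0.1 0 2.7 0 0 0" --pt "8.7 0 0 2.7 0 0 0" --pt "8.7 0 0 2.7 0 0 0" --pt "8.7 0 0 2.7 0 0 0" --pt "8.7 0 0 2.2 0 0 0"

```text
time_s: 2.47
tool_pos: [0.4327, 0.0121, 0.0491]
tool_rot: [-180.0, -0.0, 108.5]
force: [0.5, -0.2, -0.5]
grip_width: 0.0872
```

Emit:
move_arm --pt "8.7 0 0 0.6 0 0 0" --pt "8.7 0 0 0 0 0 0" --pt "8.7 0 0 0 0 0 0"

```text
time_s: 2.72
tool_pos: [0.434, 0.0115, 0.0453]
tool_rot: [180.0, -0.0, 108.4]
force: [0.6, -0.7, -0.5]
grip_width: 0.087
```

Lower 2 mm and close gently.

Emit:
move_arm --pt "8.7 0 0 0.2 0 0 0" --pt "6.5 0 0 0 0 0 0" --pt "5.5 0 0 0 0 0 0" --pt "5.5 0 0 0 0 0 0" --pt "5.5 0 0 0 0 0 0" --force 15

```text
time_s: 3.13
tool_pos: [0.4339, 0.0109, 0.0431]
tool_rot: [179.9, -0.0, 108.3]
force: [-0.3, 0.2, 0.7]
grip_width: 0.0679
```

Emit:
move_arm --pt "5.5 0 0 0 0 0 0" --pt "5.5 0 0 0 0 0 0" --pt "5.5 0 0 0 0 0 0" --pt "5.5 0 0 -0.5 0 0 0" --pt "5.5 0 0 -1.5 0 0 0"

```text
time_s: 3.55
tool_pos: [0.4314, 0.0104, 0.061]
tool_rot: [-179.7, 0.0, 108.3]
force: [-0.1, 0.3, -2.3]
grip_width: 0.0594
```

Emit:
move_arm --pt "5.5 0 0 -2 0 0 0" --pt "5.5 0 0 -2 0 0 0" --pt "5.5 0 0 -1 0 0 0" --pt "5.5 0 0 0 0 0 0" --pt "5.5 0 0 0 0 0 0"

```text
time_s: 3.97
tool_pos: [0.4335, 0.0109, 0.1124]
tool_rot: [180.0, -0.0, 108.3]
force: [-0.3, 0.2, -1.8]
grip_width: 0.0597
```

```bash
python3 plan.py 5.5 .5635 -.205 .12 89.7 3; python3 -c "
from h import *
save(cam('wrist'),'w2')"
```

```text
t 3.97 pos [0.4335 0.0109 0.1124] rot [ 1.7996e+02 -2.0000e-02  1.0834e+02] F [-0.3  0.2 -1.8] grip 0.0597
[[5.5,-2.7,0.6,-0.1,0.0,0.0,0.04],[5.5,-2.7,0.7,-0.1,0.0,0.0,0.04],[5.5,-2.7,0.8,-0.1,0.0,0.0,0.04],[5.5,-2.6,1.0,-0.1,0.0,0.0,0.03],[5.5,-2.6,1.0,-0.1,0.0,0.0,0.04]]
[[5.5,-2.6,1.1,-0.1,0.0,0.0,0.03],[5.5,-2.5,1.2,-0.1,0.0,0.0,0.04],[5.5,-2.5,1.3,0.0,0.0,0.0,0.03],[5.5,-2.46,1.43,-0.06,0.0,-0.001,0.035]]
```

View pics/w2.png

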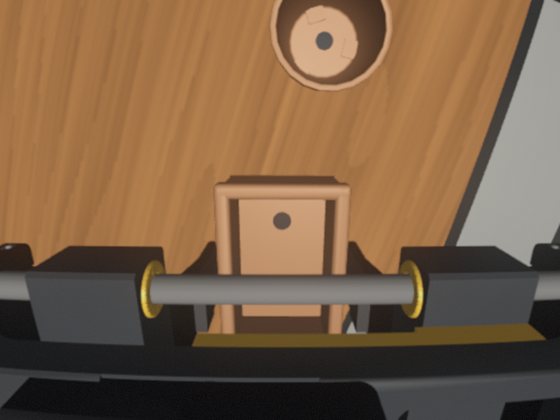

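Emit:
move_arm --pt "5.5 -2.7 0.6 -0.1 0 0 0.04" --pt "5.5 -2.7 0.7 -0.1 0 0 0.04" --pt "5.5 -2.7 0.8 -0.1 0 0 0.04" --pt "5.5 -2.6 1.0 -0.1 0 0 0.03" --pt "5.5 -2.6 1.0 -0.1 0 0 0.04"

```text
time_s: 4.43
tool_pos: [0.5049, -0.1096, 0.116]
tool_rot: [-179.9, -0.0, 97.4]
force: [-0.1, 1.1, -2.3]
grip_width: 0.0599
```

Emit:
move_arm --pt "5.5 -2.6 1.1 -0.1 0 0 0.03" --pt "5.5 -2.5 1.2 -0.1 0 0 0.04" --pt "5.5 -2.5 1.3 0 0 0 0.03" --pt "5.5 -2.5 1.4 0 0 0 0.035" --pt "5.5 0 0 0 0 0 0"

```text
time_s: 4.85
tool_pos: [0.5637, -0.2116, 0.1179]
tool_rot: [-179.9, 0.4, 89.3]
force: [-1.0, -0.4, -1.4]
grip_width: 0.0596
```

Emit:
move_arm --pt "5.5 0 0 0 0 0 0" --pt "5.5 0 0 0 0 0 0"

```text
time_s: 5.02
tool_pos: [0.5621, -0.2049, 0.1177]
tool_rot: [-179.8, -0.0, 89.7]
force: [-0.2, 0.6, -2.0]
grip_width: 0.0599
```

```bash
python3 plan.py 5.5 .5635 -.205 .055 89.7 3; python3 -c "
from h import *
c=cam('top');save(c,'t2',270,110,420,215,5)"
```

```text
t 5.02 pos [ 0.5621 -0.2049  0.1177] rot [-1.798e+02 -4.000e-02  8.971e+01] F [-0.2  0.6 -2. ] grip 0.0599
[[5.5,0.0,0.1,2.1,0.0,0.0,0.0],[5.5,0.0,0.0,2.1,0.0,0.0,0.0],[5.5,-0.01,0.07,2.07,-0.003,-0.001,0.0]]
```

View pics/t2.png

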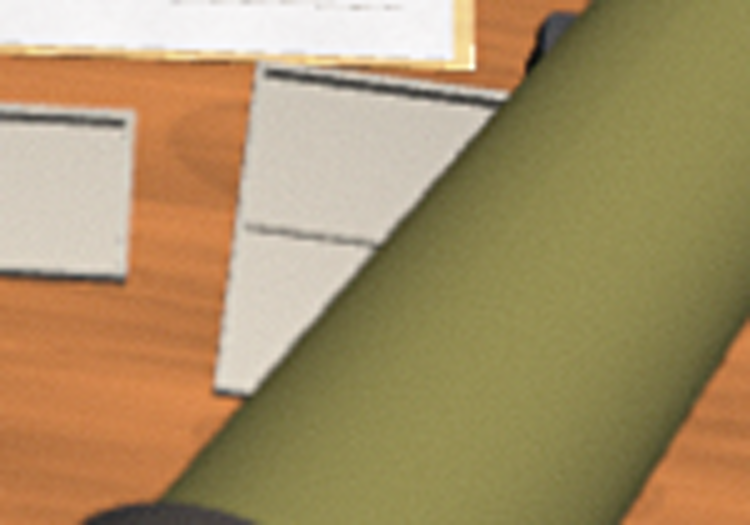

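Emit:
move_arm --pt "5.5 0 0.1 2 0 0 0" --pt "5.5 0 0 2 0 0 0" --pt "5.5 0 0 1.5 0 0 0" --pt "5.5 0 0 0.8 0 0 0" --pt "5.5 0 0 0.3 0 0 0"

```text
time_s: 5.48
tool_pos: [0.5631, -0.2037, 0.0519]
tool_rot: [-179.8, -0.1, 89.8]
force: [1.0, 0.1, -1.7]
grip_width: 0.0596
```

Emit:
move_arm --pt "5.5 0 0 0.1 0 0 0" --pt "5.5 0 0 0.1 0 0 0" --pt "5.5 0 0 0.1 0 0 0" --pt "5.5 0 0 0 0 0 0"

```text
time_s: 5.82
tool_pos: [0.5648, -0.2055, 0.0513]
tool_rot: [179.9, -0.0, 89.7]
force: [-0.1, -0.5, -3.4]
grip_width: 0.0599
```

Emit:
move_arm --pt "5.5 0 0 0.1 0 0 0" --pt "5.5 0 0 0.1 0 0 0" --pt "5.5 0 0 0 0 0 0" --pt "5.5 0 0 0 0 0 0"

```text
time_s: 6.15
tool_pos: [0.5643, -0.2055, 0.0486]
tool_rot: [180.0, -0.0, 89.7]
force: [-0.3, 0.5, -2.3]
grip_width: 0.0598
```

Emit:
move_arm --pt "5.5 0 0 0.1 0 0 0" --pt "5.5 0 0 0.1 0 0 0" --pt "5.5 0 0 0 0 0 0" --pt "5.5 0 0 0 0 0 0"

```text
time_s: 6.48
tool_pos: [0.5644, -0.2055, 0.0469]
tool_rot: [180.0, -0.0, 89.7]
force: [-0.6, 0.1, 1.1]
grip_width: 0.0597
```

Contact (weight gone, z as expected). Release gently and rise.

Emit:
move_arm --pt "6.4 0 0 0 0 0 0" --pt "6.8 0 0 0 0 0 0" --pt "7.4 0 0 0 0 0 0" --pt "7.6 0 0 0 0 0 0" --pt "7.6 0 0 0 0 0 0"

```text
time_s: 6.9
tool_pos: [0.5644, -0.2055, 0.0466]
tool_rot: [180.0, 0.0, 89.7]
force: [0.0, -0.2, -0.9]
grip_width: 0.0746
```

Emit:
move_arm --pt "7.6 0 0 -1 0 0 0" --pt "7.6 0 0 -3 0 0 0" --pt "7.6 0 0 -3.8 0 0 0" --pt "8.7 0 0 -3.8 0 0 0" --pt "8.7 0 0 -2 0 0 0"

```text
time_s: 7.32
tool_pos: [0.5658, -0.2068, 0.1879]
tool_rot: [179.6, 0.1, 89.7]
force: [1.1, -0.6, 0.8]
grip_width: 0.0827
```

```bash
python3 plan.py 8.7 .365 .255 .2 110; python3 -c "
from h import *
save(cam('wrist'),'w3')"
```

```text
t 7.32 pos [ 0.5658 -0.2068  0.1879] rot [1.7965e+02 7.0000e-02 8.9670e+01] F [ 1.1 -0.6  0.8] grip 0.0827
[[8.7,3.3,-1.5,-0.1,0.0,0.0,-0.03],[8.7,3.3,-1.4,-0.1,0.0,0.0,-0.02],[8.7,3.4,-1.3,-0.1,0.0,0.0,-0.03],[8.7,3.4,-1.2,-0.1,0.0,0.0,-0.02],[8.7,3.4,-1.1,-0.1,0.0,0.0,-0.03]]
[[8.7,3.4,-1.0,-0.1,0.0,0.0,-0.02],[8.7,3.5,-0.9,-0.1,0.0,0.0,-0.03],[8.7,3.5,-0.8,-0.1,0.0,0.0,-0.02],[8.7,3.5,-0.8,-0.1,0.0,0.0,-0.03],[8.7,3.5,-0.7,-0.1,0.0,0.0,-0.02]]
[[8.7,3.6,-0.6,-0.1,0.0,0.0,-0.03],[8.7,3.6,-0.5,-0.1,0.0,0.0,-0.02],[8.7,3.5,-0.4,-0.1,0.0,0.0,-0.03],[8.7,3.6,-0.24,-0.09,0.005,0.003,-0.025]]
```

View pics/w3.png

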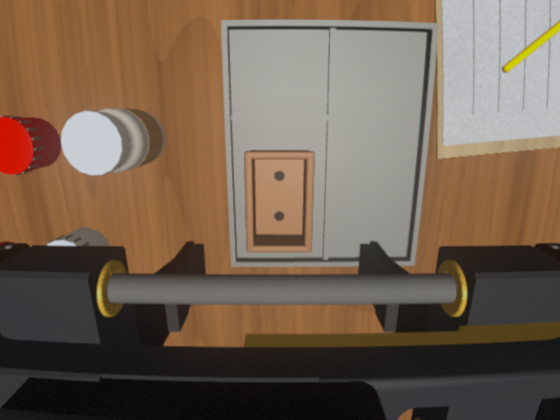

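Pot sits inside the wide bay (rim at cols 245–314, rows 150–252; bay cols 232–324, rows 120–262). Next: the bottle.

Emit:
move_arm --pt "8.7 3.3 -1.5 -0.2 0 0 -0.03" --pt "8.7 3.3 -1.4 -0.1 0 0 -0.02" --pt "8.7 3.4 -1.3 -0.1 0 0 -0.03" --pt "8.7 3.4 -1.2 -0.1 0 0 -0.02" --pt "8.7 3.4 -1.1 -0.1 0 0 -0.03"

```text
time_s: 7.78
tool_pos: [0.4904, -0.0394, 0.189]
tool_rot: [179.9, -0.0, 97.2]
force: [0.3, 0.2, -0.3]
grip_width: 0.0868
```

Emit:
move_arm --pt "8.7 3.4 -1.0 -0.1 0 0 -0.02" --pt "8.7 3.5 -0.9 -0.1 0 0 -0.03" --pt "8.7 3.5 -0.8 -0.1 0 0 -0.02" --pt "8.7 3.5 -0.8 -0.1 0 0 -0.03" --pt "8.7 3.5 -0.7 -0.1 0 0 -0.02"

```text
time_s: 8.2
tool_pos: [0.4191, 0.1249, 0.1943]
tool_rot: [179.9, -0.0, 104.1]
force: [1.1, 0.1, 0.4]
grip_width: 0.0869
```

Emit:
move_arm --pt "8.7 3.6 -0.6 -0.1 0 0 -0.03" --pt "8.7 3.6 -0.5 -0.1 0 0 -0.02" --pt "8.7 3.5 -0.4 -0.1 0 0 -0.03" --pt "8.7 3.6 -0.2 -0.1 0 0 -0.02" --pt "8.7 0 0 0 0 0 0"

```text
time_s: 8.62
tool_pos: [0.3601, 0.2628, 0.1983]
tool_rot: [179.9, -0.2, 110.4]
force: [0.0, 0.1, 0.9]
grip_width: 0.0868
```

Emit:
move_arm --pt "8.7 0 0 0 0 0 0" --pt "8.7 0 0 0 0 0 0"

```text
time_s: 8.78
tool_pos: [0.3639, 0.2555, 0.1977]
tool_rot: [180.0, 0.0, 109.7]
force: [-0.1, -0.5, -0.0]
grip_width: 0.0872
```

```bash
python3 plan.py 8.7 .365 .255 .13 110; python3 -c "
from h import *
c=cam('wrist');save(c,'w4');print(proj(c,[(.3635,.256,.1),(.3635,.256,.057)]))
s=cam('scene');save(s,'s4',340,180,410,250,8)"
```

```text
t 8.78 pos [0.3639 0.2555 0.1977] rot [1.7998e+02 3.0000e-02 1.0973e+02] F [-0.1 -0.5 -0. ] grip 0.0872
[[8.7,0.0,0.0,3.4,0.0,0.0,0.0],[8.7,-0.08,0.09,3.37,0.0,0.001,-0.005]]
[[279.81752246 217.91076589]
 [279.98875141 203.77207819]]
```

View pics/w4.png

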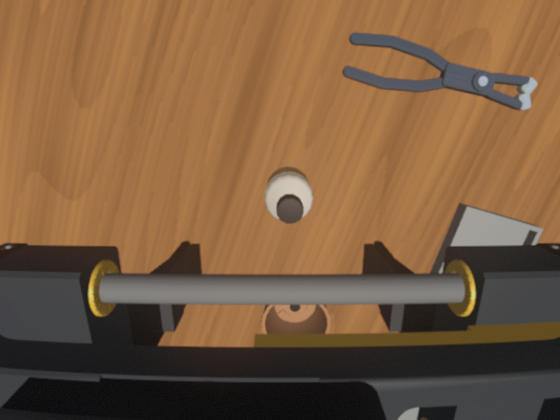

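View pics/s4.png

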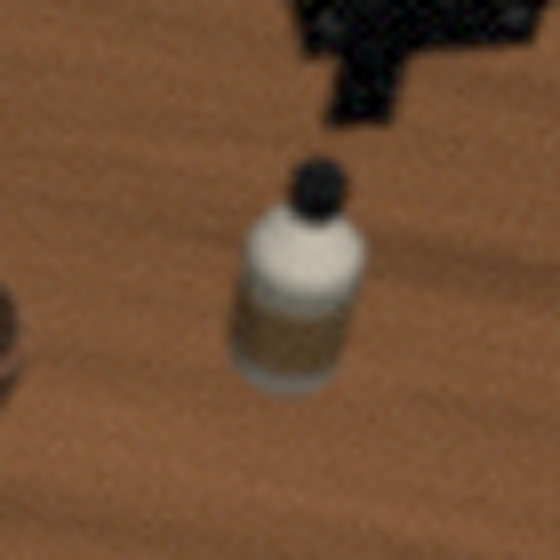

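```bash
python3 -c "
from h import *
c=cam('wrist')
print(plane(c,[(290,208)],.1),plane(c,[(289,197)],.05))
# cutters from wrist: tip mid, block corners, handle ends
print(np.round(plane(c,[(525,95),(447,77),(483,81),(356,39),(348,72)],.008)*1000))"
python3 plan.py 8.7 .3675 .2597 .2 110
```

```text
[[0.36837251 0.26519228 0.1       ]] [[0.36986841 0.26232206 0.05      ]]
[[560. 431.   8.]
 [477. 416.   8.]
 [512. 426.   8.]
 [381. 415.   8.]
 [385. 386.   8.]]
t 8.93 pos [0.3642 0.2549 0.1977] rot [179.99  -0.   109.6 ] F [-0.7 -0.3  0.2] grip 0.0871
[[8.7,0.34,0.47,-0.23,0.0,0.0,-0.007]]
```

```bash
python3 plan.py 8.7 .3685 .262 .11 110 3
```

```text
t 8.93 pos [0.3642 0.2549 0.1977] rot [179.99  -0.   109.6 ] F [-0.7 -0.3  0.2] grip 0.0871
[[8.7,0.2,0.2,2.9,0.0,0.0,0.0],[8.7,0.2,0.2,2.9,0.0,0.0,0.0],[8.7,0.13,0.24,2.97,0.0,0.0,-0.007]]
```

Emit:
move_arm --pt "8.7 0.5 0.6 0.5 0 0 0" --pt "8.7 0 0 2.8 0 0 0" --pt "8.7 0 0 2.8 0 0 0" --pt "8.7 0 0 2.8 0 0 0" --pt "8.7 0 0 2.5 0 0 0"

```text
time_s: 9.35
tool_pos: [0.3677, 0.2624, 0.0818]
tool_rot: [-180.0, 0.0, 109.7]
force: [0.2, -0.6, 0.4]
grip_width: 0.0874
```

Emit:
move_arm --pt "8.7 0 0 1.5 0 0 0" --pt "8.7 0 0 0.7 0 0 0" --pt "8.7 0 0 0 0 0 0" --pt "8.7 0 0 0 0 0 0"

```text
time_s: 9.68
tool_pos: [0.3681, 0.263, 0.0618]
tool_rot: [180.0, 0.0, 109.7]
force: [0.2, 0.4, 0.1]
grip_width: 0.0869
```

Emit:
move_arm --pt "6.5 0 0 0.1 0 0 0" --pt "4.0 0 0 0 0 0 0" --pt "3.7 0 0 0 0 0 0" --pt "3.7 0 0 0 0 0 0" --pt "3.7 0 0 0 0 0 0" --force 15

```text
time_s: 10.1
tool_pos: [0.3677, 0.2632, 0.0611]
tool_rot: [179.9, -0.0, 109.8]
force: [-0.2, -0.1, 0.3]
grip_width: 0.0613
```

Emit:
move_arm --pt "3.7 0 0 0 0 0 0" --pt "3.7 0 0 0 0 0 0" --pt "3.7 0 0 0 0 0 0" --pt "3.7 0 0 0 0 0 0"

```text
time_s: 10.43
tool_pos: [0.3675, 0.263, 0.0606]
tool_rot: [180.0, -0.0, 109.8]
force: [0.4, 0.3, 0.2]
grip_width: 0.0416
```

Emit:
move_arm --pt "3.7 0 0 -0.5 0 0 0" --pt "3.7 0 0 -1.5 0 0 0" --pt "3.7 0 0 -3 0 0 0" --pt "3.7 0 0 -3 0 0 0" --pt "3.7 0 0 -2 0 0 0"

```text
time_s: 10.85
tool_pos: [0.368, 0.2633, 0.1632]
tool_rot: [179.9, -0.1, 109.8]
force: [0.4, 1.0, -1.2]
grip_width: 0.0414
```

```bash
python3 plan.py 3.7 .564 -.0915 .16 90 3.5; python3 -c "
from h import *
save(cam('wrist'),'w5')"
```

```text
t 10.85 pos [0.368  0.2633 0.1632] rot [ 1.7988e+02 -5.0000e-02  1.0976e+02] F [ 0.4  1.  -1.2] grip 0.0414
[[3.7,-3.3,0.5,0.0,0.0,0.0,0.03],[3.7,-3.3,0.6,0.0,0.0,0.0,0.03],[3.7,-3.3,0.7,0.0,0.0,0.0,0.03],[3.7,-3.3,0.8,0.0,0.0,0.0,0.03],[3.7,-3.2,1.0,0.0,0.0,0.0,0.03]]
[[3.7,-3.2,1.0,0.0,0.0,0.0,0.03],[3.7,-3.2,1.1,0.0,0.0,0.0,0.03],[3.7,-3.2,1.2,0.1,0.0,0.0,0.03],[3.7,-3.1,1.4,0.0,0.0,0.0,0.03],[3.7,-3.1,1.4,0.1,0.0,0.0,0.02]]
[[3.7,-3.0,1.5,0.0,0.0,0.0,0.03],[3.7,-3.0,1.62,0.1,0.002,-0.002,0.025]]
```

View pics/w5.png

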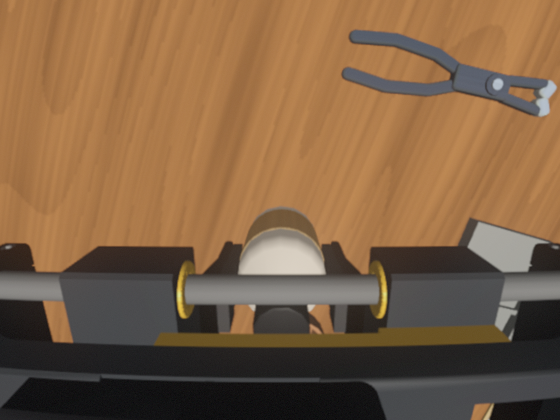

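Emit:
move_arm --pt "3.7 -3.3 0.5 0 0 0 0.03" --pt "3.7 -3.3 0.6 0 0 0 0.03" --pt "3.7 -3.3 0.7 0 0 0 0.03" --pt "3.7 -3.3 0.8 0 0 0 0.03" --pt "3.7 -3.2 1.0 0 0 0 0.03"

```text
time_s: 11.32
tool_pos: [0.4484, 0.1138, 0.1606]
tool_rot: [-180.0, -0.0, 101.1]
force: [0.1, -0.1, -0.8]
grip_width: 0.0417
```

Emit:
move_arm --pt "3.7 -3.2 1.0 0 0 0 0.03" --pt "3.7 -3.2 1.1 0 0 0 0.03" --pt "3.7 -3.2 1.2 0 0 0 0.03" --pt "3.7 -3.1 1.4 0 0 0 0.03" --pt "3.7 -3.1 1.4 0 0 0 0.02"

```text
time_s: 11.73
tool_pos: [0.5304, -0.0344, 0.1606]
tool_rot: [180.0, -0.0, 93.1]
force: [-0.3, -0.8, -0.7]
grip_width: 0.0417
```

Emit:
move_arm --pt "3.7 -3.0 1.5 0 0 0 0.03" --pt "3.7 -3.0 1.6 0 0 0 0.025" --pt "3.7 0 0 0 0 0 0" --pt "3.7 0 0 0 0 0 0" --pt "3.7 0 0 0 0 0 0"

```text
time_s: 12.15
tool_pos: [0.5628, -0.0912, 0.16]
tool_rot: [-179.9, -0.0, 90.0]
force: [0.9, 0.0, -1.3]
grip_width: 0.0417
```

```bash
python3 plan.py 3.7 .564 -.0915 .072 89.7 3.5; python3 -c "
from h import *
save(cam('wrist'),'w6')"
```

```text
t 12.15 pos [ 0.5628 -0.0912  0.16  ] rot [-1.7992e+02 -4.0000e-02  9.0010e+01] F [ 0.9  0.  -1.3] grip 0.0417
[[3.7,0.0,0.0,2.9,0.0,0.0,0.0],[3.7,0.0,0.1,3.0,0.0,0.0,0.0],[3.7,-0.04,0.03,2.9,-0.001,-0.001,0.005]]
```

View pics/w6.png

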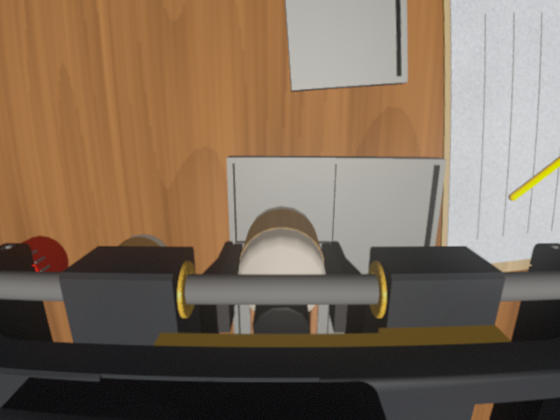

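Emit:
move_arm --pt "3.7 0 0.1 2.5 0 0 0" --pt "3.7 0 0 2.5 0 0 0" --pt "3.7 0 0 2.2 0 0 0" --pt "3.7 0 0 1.2 0 0 0" --pt "3.7 0 0 0.5 0 0 0"

```text
time_s: 12.62
tool_pos: [0.5627, -0.0899, 0.0696]
tool_rot: [-179.8, -0.1, 90.1]
force: [-0.6, 0.5, -0.7]
grip_width: 0.0417
```

Emit:
move_arm --pt "3.7 0 0 0.2 0 0 0" --pt "3.7 0 0 0.2 0 0 0" --pt "3.7 0 0 0.1 0 0 0" --pt "3.7 0 0 0 0 0 0"

```text
time_s: 12.95
tool_pos: [0.5651, -0.0918, 0.0675]
tool_rot: [179.9, -0.0, 90.0]
force: [-0.5, 0.8, -2.1]
grip_width: 0.0415
```

Emit:
move_arm --pt "3.7 0 0 0.1 0 0 0" --pt "3.7 0 0 0.1 0 0 0" --pt "3.7 0 0 0.1 0 0 0" --pt "3.7 0 0 0 0 0 0" --pt "3.7 0 0 0 0 0 0"

```text
time_s: 13.37
tool_pos: [0.5649, -0.0918, 0.0646]
tool_rot: [179.9, -0.0, 90.0]
force: [-1.2, 0.1, 3.9]
grip_width: 0.042
```

Emit:
move_arm --pt "4.6 0 0 0 0 0 0" --pt "5.5 0 0 0 0 0 0" --pt "6.5 0 0 0 0 0 0" --pt "6.5 0 0 0 0 0 0" --pt "6.5 0 0 0 0 0 0"

```text
time_s: 13.78
tool_pos: [0.5642, -0.0917, 0.0634]
tool_rot: [-180.0, -0.0, 90.0]
force: [0.9, -0.7, -0.5]
grip_width: 0.0618
```

Emit:
move_arm --pt "6.5 0 0 -1 0 0 0" --pt "6.5 0 0 -3 0 0 0" --pt "6.5 0 0 -3.8 0 0 0" --pt "6.5 0 0 -3.8 0 0 0" --pt "6.5 0 0 -2 0 0 0"

```text
time_s: 14.2
tool_pos: [0.5661, -0.0926, 0.2048]
tool_rot: [179.6, -0.0, 90.0]
force: [1.3, -0.3, -0.5]
grip_width: 0.065
```

```bash
python3 plan.py 5.0 .42 -.42 .17 5; python3 -c "
from h import *
save(cam('wrist'),'w7');c=cam('top');save(c,'t7',400,170,500,290,5)"
```

```text
t 14.2 pos [ 0.5661 -0.0926  0.2048] rot [179.65  -0.    89.96] F [ 1.3 -0.3 -0.5] grip 0.065
[[5.0,-2.5,-1.1,0.3,0.0,0.0,0.11],[5.0,-2.6,-0.8,0.3,0.0,0.0,0.11],[5.0,-2.7,-0.6,0.3,0.0,0.0,0.11],[5.0,-2.8,-0.2,0.2,0.0,0.0,0.12],[5.0,-2.8,0.1,0.3,0.0,0.0,0.11]]
[[5.0,-2.7,0.4,0.2,0.0,0.0,0.12],[5.0,-2.7,0.7,0.3,0.0,0.0,0.11],[5.0,-2.6,1.0,0.2,0.0,0.0,0.12],[5.0,-2.4,1.3,0.3,0.0,0.0,0.11],[5.0,-2.3,1.5,0.2,0.0,0.0,0.12]]
[[5.0,-2.1,1.8,0.3,0.0,0.0,0.11],[5.0,-1.8,2.0,0.2,0.0,0.0,0.12],[5.0,-1.61,2.29,0.29,0.001,-0.006,0.113]]
```

View pics/w7.png

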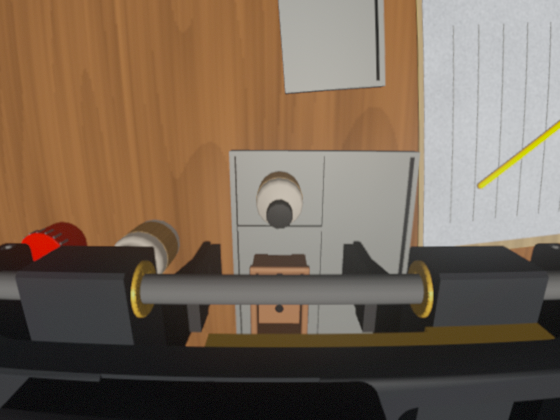

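View pics/t7.png

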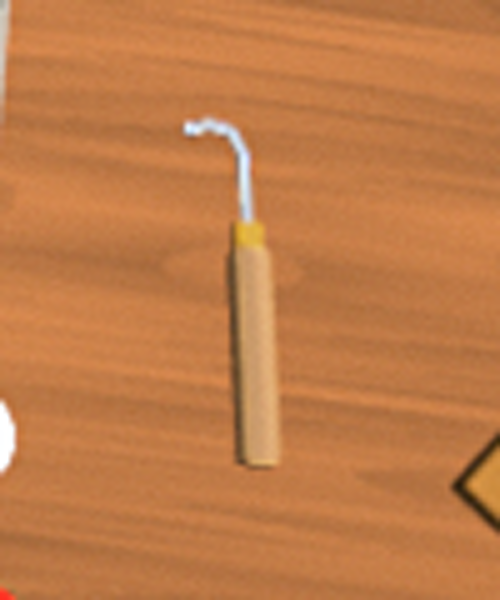

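Bottle stands in the narrow bay (foot near (279,190), bay cols 237–323, rows 157–226). On to the root hook: handle end (260,465), ferrule top (250,222) in the crop.

```bash
python3 -c "
from h import *
c=cam('top')
f=lambda p:(np.array(p,float)+.5)/5-.5+[400,170]
P=plane(c,f([(261,465),(250,222)]),.016);print(P,np.degrees(np.arctan2(*(P[1]-P[0])[[1,0]])),np.hypot(*(P[1]-P[0])[:2]))"
```

```text
[[ 0.36625871 -0.42737689  0.016     ]
 [ 0.49269695 -0.41557724  0.016     ]] 5.331599118889211 0.12698763678040176
```

Emit:
move_arm --pt "5.0 -2.5 -1.1 0.3 0 0 0.11" --pt "5.0 -2.6 -0.8 0.3 0 0 0.11" --pt "5.0 -2.7 -0.6 0.3 0 0 0.11" --pt "5.0 -2.8 -0.2 0.2 0 0 0.12" --pt "5.0 -2.8 0.1 0.3 0 0 0.11"

```text
time_s: 14.77
tool_pos: [0.507, -0.2189, 0.1842]
tool_rot: [-179.9, 0.0, 57.6]
force: [0.1, -0.7, 0.6]
grip_width: 0.0508
```

Emit:
move_arm --pt "5.0 -2.7 0.4 0.2 0 0 0.12" --pt "5.0 -2.7 0.7 0.3 0 0 0.11" --pt "5.0 -2.6 1.0 0.2 0 0 0.12" --pt "5.0 -2.4 1.3 0.3 0 0 0.11" --pt "5.0 -2.3 1.5 0.2 0 0 0.12"

```text
time_s: 15.18
tool_pos: [0.4504, -0.3443, 0.1721]
tool_rot: [-179.9, 0.1, 24.4]
force: [0.3, -0.4, -0.8]
grip_width: 0.0499
```

Emit:
move_arm --pt "5.0 -2.1 1.8 0.3 0 0 0.11" --pt "5.0 -1.8 2.0 0.2 0 0 0.12" --pt "5.0 -1.6 2.3 0.3 0 0 0.11" --pt "5.0 0 0 0 0 0 0" --pt "5.0 0 0 0 0 0 0"

```text
time_s: 15.6
tool_pos: [0.4161, -0.4205, 0.1641]
tool_rot: [-180.0, 0.2, 5.0]
force: [-0.0, 0.8, 0.3]
grip_width: 0.0498
```

Emit:
move_arm --pt "5.0 0 0 0 0 0 0"

```text
time_s: 15.68
tool_pos: [0.4183, -0.4184, 0.1644]
tool_rot: [-179.9, 0.1, 5.3]
force: [0.3, 0.1, -1.0]
grip_width: 0.0502
```

```bash
python3 -c "
from h import *
o=env.get_obs();print(o['tool_pos'],o['tool_rot'],o['qpos'])
c=cam('wrist');save(c,'w8')"
```

```text
[ 0.41827525 -0.41838436  0.1643933 ] [-1.79893281e+02  7.87598157e-02  5.25203471e+00] [ -5.19347996  22.50855345  59.00687412  99.38184341 -20.43910103
  69.94320019 -25.64524992]
```

View pics/w8.png

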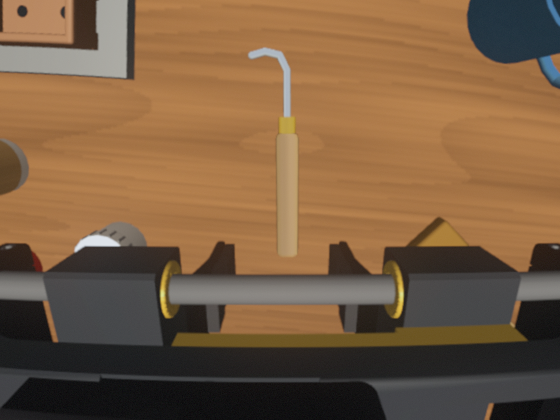

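```bash
python3 -c "
from h import *
c=cam('wrist')
P=plane(c,[(287.5,255),(287.5,118)],.014);print(P,np.hypot(*(P[1]-P[0])[:2]),np.degrees(np.arctan2(*(P[1]-P[0])[[1,0]])))
d=(P[1]-P[0])/np.hypot(*(P[1]-P[0])[:2]); print('grip',P[0]+d*.077)
"
python3 plan.py 5 .442 -.420 .1 5.3
```

```text
[[ 0.37011709 -0.42870961  0.014     ]
 [ 0.49471984 -0.4164323   0.014     ]] 0.12520614225571763 5.627281732589052
grip [ 0.44674601 -0.42115924  0.014     ]
t 15.78 pos [ 0.4193 -0.4178  0.1649] rot [-1.7991e+02  1.0000e-02  5.3700e+00] F [ 0.1 -0.3 -0.4] grip 0.0501
[[5.0,1.1,0.2,3.2,0.0,0.0,0.0],[5.0,1.14,0.24,3.29,-0.001,0.0,0.001]]
```

Emit:
move_arm --pt "5.0 2.5 0.6 2.5 0 0 0" --pt "5.0 0 0 3 0 0 0" --pt "5.0 0 0 3 0 0 0" --pt "5.0 0 0 2.2 0 0 0" --pt "5.0 0 0 1.2 0 0 0"

```text
time_s: 16.2
tool_pos: [0.4439, -0.4201, 0.0434]
tool_rot: [-179.8, 0.1, 5.4]
force: [-0.6, 0.3, 0.5]
grip_width: 0.0499
```

Emit:
move_arm --pt "5.0 0 0 0.6 0 0 0" --pt "5.0 0 0 0.3 0 0 0" --pt "5.0 0 0 0 0 0 0" --pt "5.0 0 0 0 0 0 0"

```text
time_s: 16.53
tool_pos: [0.4448, -0.4237, 0.0389]
tool_rot: [179.9, -0.1, 5.2]
force: [-0.3, -0.4, 0.6]
grip_width: 0.0502
```

Emit:
move_arm --pt "5.0 0 -0.2 0.4 0 0 0" --pt "5.0 0 0 0.3 0 0 0" --pt "5.0 0 0 0.1 0 0 0" --pt "5.0 0 0 0 0 0 0" --pt "5.0 0 0 0 0 0 0"

```text
time_s: 16.95
tool_pos: [0.4438, -0.4211, 0.0296]
tool_rot: [180.0, -0.0, 5.2]
force: [-0.3, -0.2, -0.9]
grip_width: 0.05
```

Emit:
move_arm --pt "3.0 0 0 0.1 0 0 0" --pt "1.6 0 0 0 0 0 0" --pt "1.6 0 0 0 0 0 0" --pt "1.6 0 0 0 0 0 0" --pt "1.6 0 0 0 0 0 0" --force 15

```text
time_s: 17.37
tool_pos: [0.4438, -0.4211, 0.0286]
tool_rot: [-180.0, -0.0, 5.2]
force: [-0.7, 0.1, -0.5]
grip_width: 0.0243
```

Emit:
move_arm --pt "1.6 0 0 0 0 0 0" --pt "1.6 0 0 -0.5 0 0 0" --pt "1.6 0 0 -2 0 0 0" --pt "1.6 0 0 -3 0 0 0" --pt "1.6 0 0 -3 0 0 0"

```text
time_s: 17.78
tool_pos: [0.443, -0.4206, 0.1139]
tool_rot: [-179.9, 0.1, 5.2]
force: [0.5, 0.9, -0.5]
grip_width: 0.0198
```

```bash
python3 plan.py 1.6 .664 -.18 .15 89.7; python3 -c "
from h import *
o=env.get_obs();print(o['qpos'])
c=cam('wrist');save(c,'w9')"
```

```text
t 17.78 pos [ 0.443  -0.4206  0.1139] rot [-1.7993e+02  1.1000e-01  5.1800e+00] F [ 0.5  0.9 -0.5] grip 0.0198
[[1.6,1.9,-1.7,-0.3,0.0,0.0,-0.11],[1.6,2.0,-1.5,-0.3,0.0,0.0,-0.11],[1.6,2.2,-1.2,-0.3,0.0,0.0,-0.11],[1.6,2.3,-1.0,-0.3,0.0,0.0,-0.11],[1.6,2.4,-0.7,-0.3,0.0,0.0,-0.12]]
[[1.6,2.5,-0.5,-0.3,0.0,0.0,-0.11],[1.6,2.5,-0.2,-0.3,0.0,0.0,-0.12],[1.6,2.5,0.1,-0.3,0.0,0.0,-0.11],[1.6,2.5,0.4,-0.2,0.0,0.0,-0.12],[1.6,2.4,0.7,-0.3,0.0,0.0,-0.11]]
[[1.6,2.3,1.0,-0.2,0.0,0.0,-0.12],[1.6,2.2,1.2,-0.3,0.0,0.0,-0.11],[1.6,2.0,1.5,-0.22,-0.002,-0.001,-0.115]]
[ -2.47262093  28.15466023  55.65277244  99.37222379 -25.15845825
  66.13907667 -24.26240215]
```

View pics/w9.png

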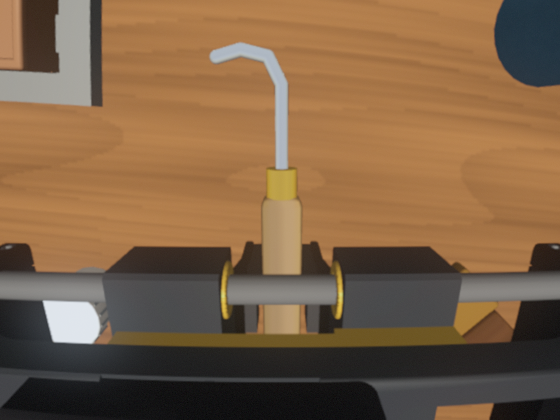

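Emit:
move_arm --pt "1.6 1.9 -1.7 -0.5 0 0 -0.11" --pt "1.6 2.0 -1.5 -0.5 0 0 -0.11" --pt "1.6 2.2 -1.2 -0.5 0 0 -0.11" --pt "1.6 2.3 -1.0 -0.5 0 0 -0.11" --pt "1.6 2.4 -0.7 -0.5 0 0 -0.12"

```text
time_s: 18.25
tool_pos: [0.5297, -0.3279, 0.1391]
tool_rot: [180.0, -0.0, 37.6]
force: [0.2, 0.3, -1.2]
grip_width: 0.0196
```

Emit:
move_arm --pt "1.6 2.5 -0.5 -0.5 0 0 -0.11" --pt "1.6 2.5 -0.2 -0.5 0 0 -0.12" --pt "1.6 2.5 0.1 -0.3 0 0 -0.11" --pt "1.6 2.5 0.4 -0.2 0 0 -0.12" --pt "1.6 2.4 0.7 0 0 0 -0.11"

```text
time_s: 18.67
tool_pos: [0.6143, -0.2345, 0.1544]
tool_rot: [179.9, -0.0, 70.3]
force: [0.5, -0.3, -0.4]
grip_width: 0.02
```

Emit:
move_arm --pt "1.6 2.3 1.0 0 0 0 -0.12" --pt "1.6 2.2 1.2 0 0 0 -0.11" --pt "1.6 2.0 1.1 0 0 0 -0.115" --pt "1.6 0 0 0 0 0 0" --pt "1.6 0 0 0 0 0 0"

```text
time_s: 19.08
tool_pos: [0.6613, -0.178, 0.1532]
tool_rot: [-180.0, -0.0, 89.8]
force: [-0.3, -0.5, -0.2]
grip_width: 0.02
```

Emit:
move_arm --pt "1.6 0 0 0 0 0 0"

```text
time_s: 19.17
tool_pos: [0.6599, -0.1811, 0.1535]
tool_rot: [-180.0, 0.1, 89.6]
force: [-0.5, -0.4, 0.0]
grip_width: 0.0199
```

```bash
python3 plan.py 1.6 .660 -.18 .045 89.7; python3 -c "
from h import *
o=env.get_obs();print(o['qpos'])
c=cam('wrist');save(c,'w10')"
```

```text
t 19.17 pos [ 0.6599 -0.1811  0.1535] rot [-1.7996e+02  6.0000e-02  8.9590e+01] F [-0.5 -0.4  0. ] grip 0.0199
[[1.6,0.0,0.0,3.6,0.0,0.0,0.0],[1.6,0.1,0.0,3.6,0.0,0.0,0.0],[1.6,0.02,0.02,3.65,-0.001,0.001,-0.002]]
[-11.85557803  28.54087906  34.25281389  85.43533712 -16.43911093
  71.1221468   24.07615242]
```

View pics/w10.png

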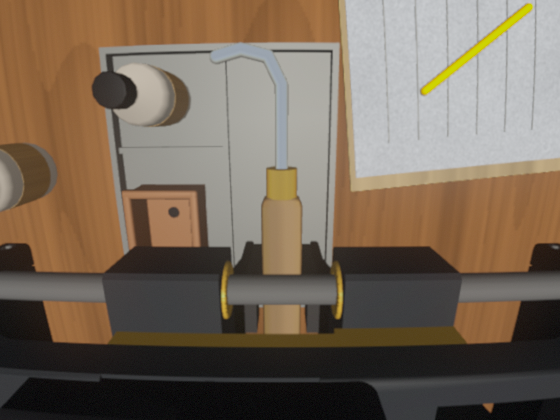

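Emit:
move_arm --pt "1.6 0.1 0 3 0 0 0" --pt "1.6 0 0 3 0 0 0" --pt "1.6 0 0 2.5 0 0 0" --pt "1.6 0 0 1.5 0 0 0" --pt "1.6 0 0 0.8 0 0 0"

```text
time_s: 19.63
tool_pos: [0.6585, -0.1799, 0.0432]
tool_rot: [-179.8, -0.0, 89.6]
force: [-0.6, -0.6, -0.1]
grip_width: 0.02
```

Emit:
move_arm --pt "1.6 0 0 0.4 0 0 0" --pt "1.6 0 0 0.2 0 0 0" --pt "1.6 0 0 0.1 0 0 0" --pt "1.6 0 0 0 0 0 0" --pt "1.6 0 0 0 0 0 0"

```text
time_s: 20.05
tool_pos: [0.6615, -0.1791, 0.0399]
tool_rot: [179.9, 0.0, 89.7]
force: [-0.5, 0.1, -0.7]
grip_width: 0.0199
```

Emit:
move_arm --pt "1.6 0 0 0.2 0 0 0" --pt "1.6 0 0 0.2 0 0 0" --pt "1.6 0 0 0.1 0 0 0" --pt "1.6 0 0 0.1 0 0 0" --pt "1.6 0 0 0 0 0 0"

```text
time_s: 20.47
tool_pos: [0.6606, -0.1789, 0.0326]
tool_rot: [180.0, -0.0, 89.7]
force: [1.1, 0.5, 0.1]
grip_width: 0.0201
```

Emit:
move_arm --pt "1.6 0 0 0.1 0 0 0" --pt "1.6 0 0 0 0 0 0" --pt "1.6 0 0 0 0 0 0"

```text
time_s: 20.72
tool_pos: [0.6607, -0.1789, 0.0326]
tool_rot: [180.0, -0.0, 89.7]
force: [-2.8, 1.8, 4.9]
grip_width: 0.0195
```

Contact with the floor. Open to 3 cm and rise.

Emit:
move_arm --pt "2.3 0 0 -0.1 0 0 0" --pt "3.0 0 0 0 0 0 0" --pt "3.0 0 0 0 0 0 0" --pt "3.0 0 0 0 0 0 0"

```text
time_s: 21.05
tool_pos: [0.6606, -0.1789, 0.0324]
tool_rot: [180.0, 0.0, 89.7]
force: [0.1, -0.2, 0.2]
grip_width: 0.0287
```

Emit:
move_arm --pt "3.0 0 0 -1 0 0 0" --pt "3.0 0 0 -3 0 0 0" --pt "3.0 0 0 -3.8 0 0 0" --pt "3.0 0 0 -3.8 0 0 0" --pt "3.0 0 0 -3 0 0 0"

```text
time_s: 21.47
tool_pos: [0.6612, -0.1795, 0.1824]
tool_rot: [179.8, 0.0, 89.7]
force: [0.3, 0.1, 1.6]
grip_width: 0.03
```

```bash
python3 plan.py 5 .49 .415 .18 191; python3 -c "
from h import *
o=env.get_obs();print(o['qpos'])
c=cam('wrist');save(c,'w11')"
```

```text
t 21.47 pos [ 0.6612 -0.1795  0.1824] rot [1.7983e+02 4.0000e-02 8.9690e+01] F [0.3 0.1 1.6] grip 0.03
[[5.0,3.5,-1.0,0.0,0.0,0.0,-0.1],[5.0,3.6,-0.7,0.0,0.0,0.0,-0.1],[5.0,3.6,-0.3,0.0,0.0,0.0,-0.1],[5.0,3.6,0.1,0.0,0.0,0.0,-0.1],[5.0,3.6,0.4,0.0,0.0,0.0,-0.11]]
[[5.0,3.6,0.8,0.0,0.0,0.0,-0.1],[5.0,3.5,1.2,0.0,0.0,0.0,-0.11],[5.0,3.3,1.5,0.0,0.0,0.0,-0.1],[5.0,3.1,1.8,0.0,0.0,0.0,-0.11],[5.0,2.9,2.2,0.0,0.0,0.0,-0.1]]
[[5.0,2.7,2.5,0.0,0.0,0.0,-0.11],[5.0,2.4,2.7,0.0,0.0,0.0,-0.1],[5.0,2.1,3.0,0.0,0.0,0.0,-0.11],[5.0,1.8,3.2,0.0,0.0,0.0,-0.1],[5.0,1.4,3.3,0.0,0.0,0.0,-0.11]]
[[5.0,1.1,3.5,0.1,0.0,0.0,-0.1],[5.0,0.68,3.54,0.05,-0.001,0.003,-0.108]]
[-12.25310463  27.27878748  34.74291894  83.68946835 -15.80021634
  73.77216994  23.56720688]
```

View pics/w11.png

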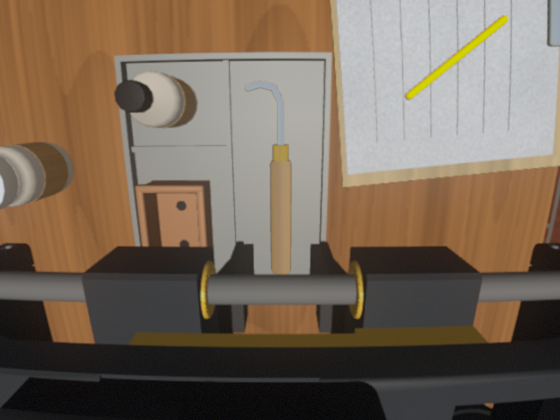

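The hook lies in the lane (x 247–292 between 230 and 322). Now the cutters.

Emit:
move_arm --pt "5.0 3.5 -1.0 0 0 0 -0.1" --pt "5.0 3.6 -0.7 0 0 0 -0.1" --pt "5.0 3.6 -0.3 0 0 0 -0.1" --pt "5.0 3.6 0.1 0 0 0 -0.1" --pt "5.0 3.6 0.4 0 0 0 -0.11"

```text
time_s: 21.93
tool_pos: [0.6102, -0.003, 0.1791]
tool_rot: [180.0, 0.0, 119.2]
force: [0.8, 0.3, -0.2]
grip_width: 0.0482
```

Emit:
move_arm --pt "5.0 3.6 0.8 0 0 0 -0.1" --pt "5.0 3.5 1.2 0 0 0 -0.11" --pt "5.0 3.3 1.5 0 0 0 -0.1" --pt "5.0 3.1 1.8 0 0 0 -0.11" --pt "5.0 2.9 2.2 0 0 0 -0.1"

```text
time_s: 22.35
tool_pos: [0.5593, 0.172, 0.1793]
tool_rot: [180.0, 0.0, 149.0]
force: [1.4, 0.9, -0.2]
grip_width: 0.0501
```

Emit:
move_arm --pt "5.0 2.7 2.5 0 0 0 -0.11" --pt "5.0 2.4 2.7 0 0 0 -0.1" --pt "5.0 2.1 3.0 0 0 0 -0.11" --pt "5.0 1.8 3.2 0 0 0 -0.1" --pt "5.0 1.4 3.3 0 0 0 -0.11"

```text
time_s: 22.77
tool_pos: [0.5087, 0.3472, 0.1792]
tool_rot: [180.0, 0.0, 179.4]
force: [0.4, 0.2, -0.4]
grip_width: 0.0498
```

Emit:
move_arm --pt "5.0 1.1 3.5 0.1 0 0 -0.1" --pt "5.0 0.7 3.5 0 0 0 -0.11" --pt "5.0 0 0 0 0 0 0" --pt "5.0 0 0 0 0 0 0" --pt "5.0 0 0 0 0 0 0"

```text
time_s: 23.18
tool_pos: [0.4895, 0.4142, 0.1776]
tool_rot: [-179.9, 0.0, -168.9]
force: [-0.3, -1.0, 0.0]
grip_width: 0.0501
```

```bash
python3 plan.py 5 .49 .415 .18 191; python3 -c "
from h import *
o=env.get_obs();print(o['qpos'])
c=cam('wrist');save(c,'w12')"
```

```text
t 23.18 pos [0.4895 0.4142 0.1776] rot [-1.7994e+02  2.0000e-02 -1.6894e+02] F [-0.3 -1.   0. ] grip 0.0501
[[5.0,-0.06,0.06,-0.24,-0.001,0.0,0.001]]
[-46.83296245  19.48560867   5.22516243  89.88778274  -1.77282264
  70.72152421  59.74522757]
```

View pics/w12.png

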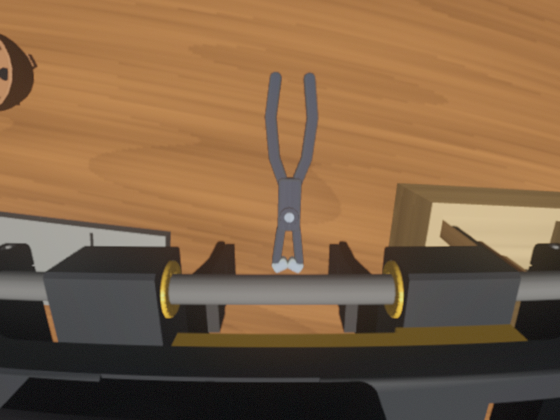

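```bash
python3 -c "
from h import *
c=cam('wrist')
P=plane(c,[(288,266),(290,180),(290,204),(275,76),(310,76),(292.5,74)],.009);print(np.round(P*1000,1))
m=(P[3]+P[4])/2; d=P[0]-m; print(np.degrees(np.arctan2(d[1],d[0])),np.linalg.norm(d))
for z in (0,.05,.07,.09): print(z,np.round(plane(c,[(397,184),(428,192),(410,265)],z)*1000).tolist())
s=cam('scene');save(s,'s12',400,220,560,320,5); t=cam('top');save(t,'t12',10,110,180,230,4.5)
"
```

```text
[[559.7 432.7   9. ]
 [472.6 417.2   9. ]
 [495.6 421.8   9. ]
 [384.1 386.    9. ]
 [378.2 416.2   9. ]
 [379.5 400.7   9. ]]
10.035879113874186 0.18139302548425343
0 [[458.0, 522.0, 0.0], [459.0, 555.0, 0.0], [539.0, 560.0, 0.0]]
0.05 [[452.0, 502.0, 50.0], [453.0, 530.0, 50.0], [520.0, 535.0, 50.0]]
0.07 [[449.0, 495.0, 70.0], [451.0, 520.0, 70.0], [512.0, 525.0, 70.0]]
0.09 [[447.0, 487.0, 90.0], [448.0, 511.0, 90.0], [505.0, 514.0, 90.0]]
```

View pics/s12.png

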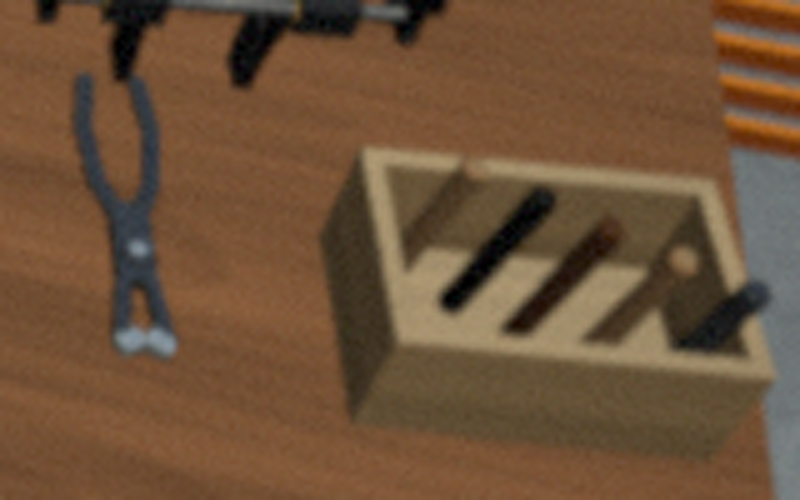

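View pics/t12.png

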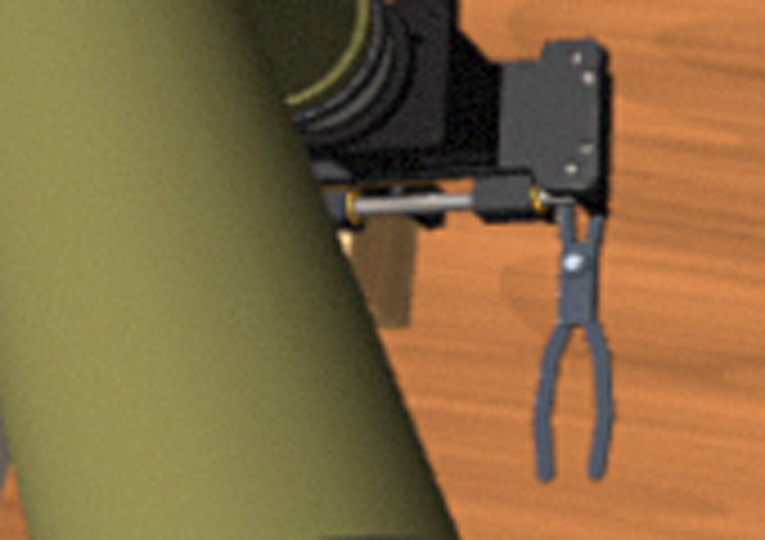

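```bash
python3 -c "
from h import *
s=cam('scene'); f=lambda p:(np.array(p,float)+.5)/5-.5+[400,220]
print('bottom',np.round(plane(s,f([(352,422),(325,238)]),0)*1000))
for z in(.06,.07,.08,.1): print(z,np.round(plane(s,f([(400,342),(364,150)]),z)*1000).tolist())
"
```

```text
bottom [[571. 542.   0.]
 [456. 526.   0.]]
0.06 [[558.0, 548.0, 60.0], [439.0, 530.0, 60.0]]
0.07 [[566.0, 545.0, 70.0], [447.0, 527.0, 70.0]]
0.08 [[573.0, 542.0, 80.0], [456.0, 524.0, 80.0]]
0.1 [[588.0, 536.0, 100.0], [473.0, 519.0, 100.0]]
```

```bash
python3 -c "
from h import *
im=cv2.imread('pics/top0.png');save({'bgr':im},'t0box',10,115,160,220,5)"
```

```text
(no output)
```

View pics/t0box.png

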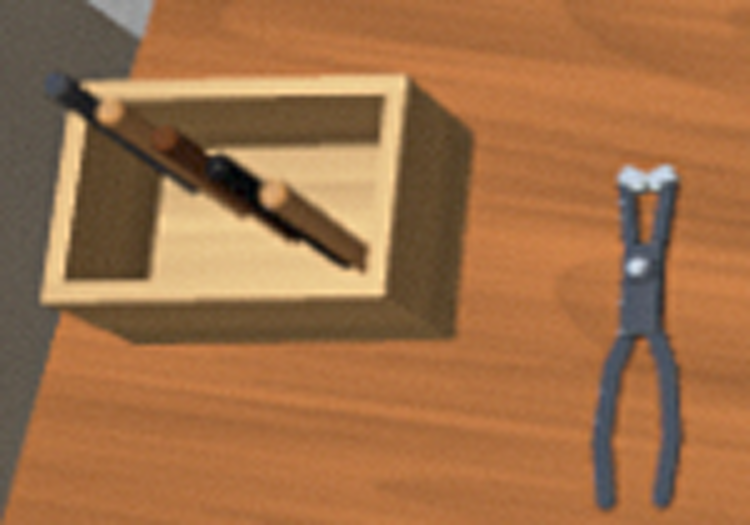

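```bash
python3 -c "
from h import *
s=cam('top'); f=lambda p:(np.array(p,float)+.5)/5-.5+[10,115]
print('bottom',np.round(plane(s,f([(473,130),(455,338)]),0)*1000))
for z in(.07,.08): print(z,np.round(plane(s,f([(410,75),(385,298)]),z)*1000).tolist())
print(np.round(plane(s,f([(640,310),(637,265)]),.014)*1000).tolist())
"
```

```text
bottom [[576. 540.   0.]
 [456. 521.   0.]]
0.07 [[577.0, 543.0, 70.0], [457.0, 526.0, 70.0]]
0.08 [[574.0, 537.0, 80.0], [454.0, 520.0, 80.0]]
[[482.0, 417.0, 14.0], [506.0, 425.0, 14.0]]
```

Emit:
move_arm --pt "5.0 -0.6 0.6 2 0 0 0.015" --pt "5.0 0 0 3 0 0 0" --pt "5.0 0 0 3 0 0 0" --pt "5.0 0 0 2 0 0 0" --pt "5.0 0 0 1 0 0 0"

```text
time_s: 23.9
tool_pos: [0.4924, 0.4202, 0.0641]
tool_rot: [-179.8, -0.2, -169.8]
force: [-0.9, -0.9, -0.0]
grip_width: 0.0502
```

Emit:
move_arm --pt "5.0 0 0 0 0 0 0" --pt "5.0 0 0 0 0 0 0" --pt "5.0 0 0 0 0 0 0"

```text
time_s: 24.15
tool_pos: [0.4949, 0.4229, 0.0695]
tool_rot: [179.9, 0.2, -169.8]
force: [-0.2, 0.6, 0.5]
grip_width: 0.0495
```

```bash
python3 plan.py 5 .4945 .4215 .031 190.2; python3 -c "
from h import *
c=cam('wrist');save(c,'w13')"
```

```text
t 24.15 pos [0.4949 0.4229 0.0695] rot [ 1.7990e+02  1.6000e-01 -1.6975e+02] F [-0.2  0.6  0.5] grip 0.0495
[[5.0,0.0,-0.1,1.9,0.0,0.0,0.0],[5.0,0.08,-0.03,1.95,0.002,0.003,0.001]]
```

View pics/w13.png

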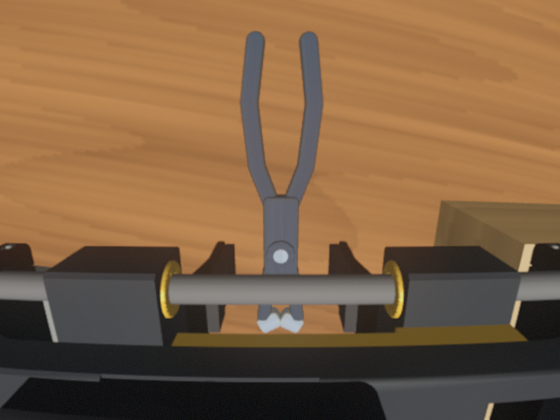

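Cutters' pivot disc at (281,256), where predicted. Descend and grip.

Emit:
move_arm --pt "5.0 0 -0.1 1.5 0 0 0" --pt "5.0 0 0 1.2 0 0 0" --pt "5.0 0 0 0.7 0 0 0" --pt "5.0 0 0 0.3 0 0 0" --pt "5.0 0 0 0 0 0 0"

```text
time_s: 24.62
tool_pos: [0.4935, 0.4208, 0.0298]
tool_rot: [-180.0, -0.1, -169.7]
force: [-1.1, 1.1, -0.6]
grip_width: 0.05
```

Emit:
move_arm --pt "5.0 0 0 0.1 0 0 0" --pt "5.0 0 0 0 0 0 0"

```text
time_s: 24.78
tool_pos: [0.4942, 0.4214, 0.03]
tool_rot: [180.0, 0.0, -169.7]
force: [0.3, -0.0, 0.1]
grip_width: 0.0502
```

Emit:
move_arm --pt "3.5 0 0 0 0 0 0" --pt "1.8 0 0 0 0 0 0" --pt "1.8 0 0 0 0 0 0" --pt "1.8 0 0 0 0 0 0" --pt "1.8 0 0 0 0 0 0" --force 25

```text
time_s: 25.2
tool_pos: [0.494, 0.4212, 0.0297]
tool_rot: [180.0, 0.0, -169.7]
force: [0.2, -0.2, 1.1]
grip_width: 0.0244
```

Emit:
move_arm --pt "1.8 0 0 0 0 0 0" --pt "1.8 0 0 -0.5 0 0 0" --pt "1.8 0 0 -2 0 0 0" --pt "1.8 0 0 -3 0 0 0" --pt "1.8 0 0 -3 0 0 0"

```text
time_s: 25.62
tool_pos: [0.493, 0.4201, 0.1142]
tool_rot: [-179.9, -0.2, -169.7]
force: [1.6, 0.3, -1.6]
grip_width: 0.0216
```

```bash
python3 plan.py 1.8 .609 .096 .12 94.2 3.5; python3 -c "
from h import *
o=env.get_obs();print(o['qpos'])
c=cam('wrist');save(c,'w14')"
```

```text
t 25.62 pos [0.493  0.4201 0.1142] rot [-1.7988e+02 -1.7000e-01 -1.6974e+02] F [ 1.6  0.3 -1.6] grip 0.0216
[[1.8,-0.4,-2.4,0.0,0.0,0.0,0.12],[1.8,-0.7,-2.4,0.0,0.0,0.0,0.12],[1.8,-1.0,-2.3,0.0,0.0,0.0,0.12],[1.8,-1.2,-2.1,0.0,0.0,0.0,0.12],[1.8,-1.5,-2.0,-0.1,0.0,0.0,0.12]]
[[1.8,-1.7,-1.8,0.0,0.0,0.0,0.12],[1.8,-1.9,-1.5,-0.1,0.0,0.0,0.12],[1.8,-2.1,-1.3,0.0,0.0,0.0,0.12],[1.8,-2.2,-1.1,-0.1,0.0,0.0,0.12],[1.8,-2.3,-0.8,0.0,0.0,0.0,0.12]]
[[1.8,-2.4,-0.5,-0.1,0.0,0.0,0.12],[1.8,-2.4,-0.2,0.0,0.0,0.0,0.12],[1.8,-2.5,0.1,-0.1,0.0,0.0,0.12],[1.8,-2.42,0.36,-0.03,-0.003,0.002,0.117]]
[-46.80994779  23.32999858   5.08024175  92.35032338  -2.20832603
  64.6262985   59.07558381]
```

View pics/w14.png

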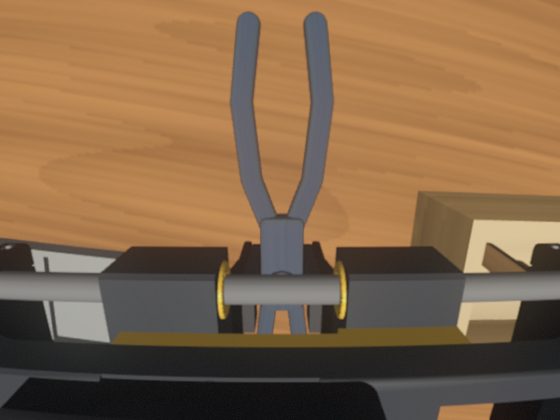

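Emit:
move_arm --pt "1.8 -0.4 -2.4 -0.3 0 0 0.12" --pt "1.8 -0.7 -2.4 -0.3 0 0 0.12" --pt "1.8 -1.0 -2.3 0 0 0 0.12" --pt "1.8 -1.2 -2.1 0 0 0 0.12" --pt "1.8 -1.5 -2.0 0 0 0 0.12"

```text
time_s: 26.08
tool_pos: [0.5356, 0.3036, 0.1206]
tool_rot: [-180.0, -0.0, 155.6]
force: [0.5, 0.0, -1.9]
grip_width: 0.0215
```

Emit:
move_arm --pt "1.8 -1.7 -1.8 0 0 0 0.12" --pt "1.8 -1.9 -1.5 0 0 0 0.12" --pt "1.8 -2.1 -1.3 0 0 0 0.12" --pt "1.8 -2.2 -1.1 0 0 0 0.12" --pt "1.8 -2.3 -0.8 0 0 0 0.12"

```text
time_s: 26.5
tool_pos: [0.5768, 0.188, 0.1205]
tool_rot: [-180.0, -0.0, 121.2]
force: [0.0, -0.1, -1.1]
grip_width: 0.0217
```

Emit:
move_arm --pt "1.8 -2.4 -0.5 0 0 0 0.12" --pt "1.8 -2.4 -0.2 0 0 0 0.12" --pt "1.8 -2.5 0.1 0 0 0 0.12" --pt "1.8 -2.4 0.4 0 0 0 0.12" --pt "1.8 0 0 0 0 0 0"

```text
time_s: 26.92
tool_pos: [0.6118, 0.0896, 0.1209]
tool_rot: [179.9, 0.3, 93.3]
force: [-0.3, -1.2, -2.0]
grip_width: 0.0214
```

Emit:
move_arm --pt "1.8 0 0 0 0 0 0" --pt "1.8 0 0 0 0 0 0"

```text
time_s: 27.08
tool_pos: [0.6099, 0.098, 0.1203]
tool_rot: [-180.0, -0.0, 94.1]
force: [-0.6, 1.3, -1.3]
grip_width: 0.0219
```

```bash
python3 plan.py 1.8 .6094 .0957 .045 94.2; python3 -c "
from h import *
c=cam('wrist');save(c,'w15')
def tr(a,b,z=.016):
    r=np.radians(4.2);return (.6046+a*np.cos(r)-b*np.sin(r),.1605+a*np.sin(r)+b*np.cos(r),z)
print(proj(c,[tr(-.0475,.1525),tr(.0475,.1525),tr(-.0425,.07,.01),tr(.0425,.07,.01)]))
s=cam('scene');save(s,'s15',250,180,420,320,4.5)"
```

```text
t 27.08 pos [0.6099 0.098  0.1203] rot [-1.7996e+02 -5.0000e-02  9.4080e+01] F [-0.6  1.3 -1.3] grip 0.0219
[[1.8,-0.1,0.0,3.8,0.0,0.0,0.0],[1.8,-0.13,-0.06,3.73,-0.001,-0.001,-0.002]]
[[ 204.92078078 -101.50593605]
 [ 351.19982406 -101.9879644 ]
 [ 217.50990541   31.67415859]
 [ 339.41624732   31.3877919 ]]
```

View pics/w15.png

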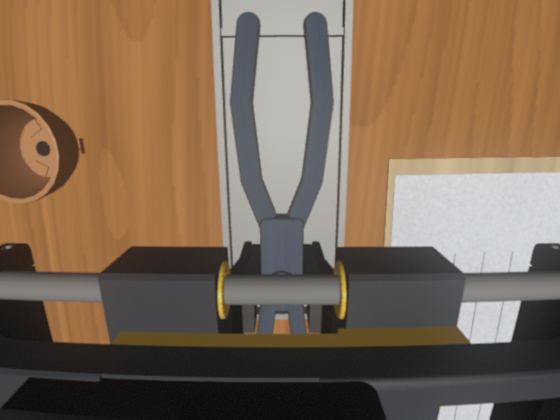

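View pics/s15.png

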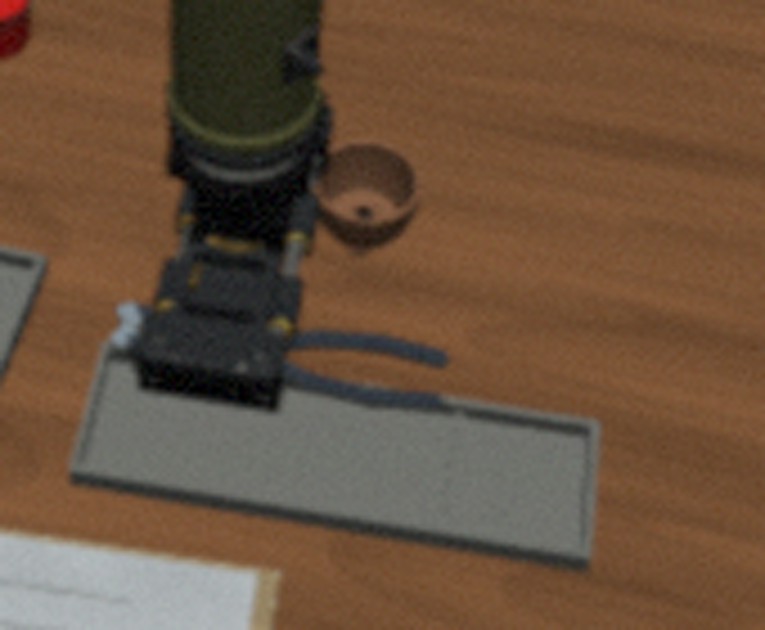

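Emit:
move_arm --pt "1.8 -0.5 0.1 2.5 0 0 0" --pt "1.8 0 0 2.5 0 0 0" --pt "1.8 0 0 1.5 0 0 0" --pt "1.8 0 0 0.8 0 0 0" --pt "1.8 0 0 0.4 0 0 0"

```text
time_s: 27.6
tool_pos: [0.6105, 0.0935, 0.0421]
tool_rot: [-179.9, -0.0, 94.1]
force: [-0.5, 0.4, -2.5]
grip_width: 0.0219
```

Emit:
move_arm --pt "1.8 0 0 0.2 0 0 0" --pt "1.8 0 0 0.1 0 0 0" --pt "1.8 0 0 0.1 0 0 0" --pt "1.8 0 0 0 0 0 0" --pt "1.8 0 0 0 0 0 0"

```text
time_s: 28.02
tool_pos: [0.6122, 0.0925, 0.0404]
tool_rot: [179.9, -0.0, 94.0]
force: [0.1, -0.3, -2.0]
grip_width: 0.0218
```

```bash
python3 -c "
from h import *
c=cam('wrist');save(c,'w16');o=env.get_obs();print(o['tool_pos'])"
```

```text
[0.61213822 0.09242816 0.04027935]
```

View pics/w16.png

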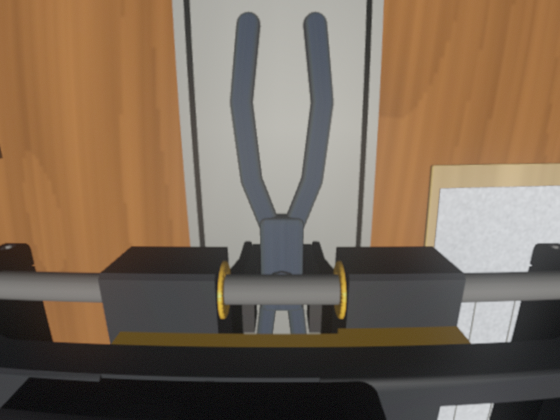

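Emit:
move_arm --pt "1.8 0 0 0.2 0 0 0" --pt "1.8 0 0 0.2 0 0 0" --pt "1.8 0 0 0.1 0 0 0" --pt "1.8 0 0 0 0 0 0" --pt "1.8 0 0 0 0 0 0"

```text
time_s: 28.48
tool_pos: [0.6115, 0.0923, 0.0343]
tool_rot: [-180.0, 0.0, 94.0]
force: [-0.1, 0.3, -1.7]
grip_width: 0.0215
```

Emit:
move_arm --pt "1.8 0 0 0.1 0 0 0" --pt "1.8 0 0 0 0 0 0" --pt "1.8 0 0 0 0 0 0"

```text
time_s: 28.73
tool_pos: [0.6118, 0.0924, 0.0337]
tool_rot: [180.0, -0.0, 94.0]
force: [-0.1, -0.2, -1.0]
grip_width: 0.0213
```

Emit:
move_arm --pt "1.8 0 0 0.1 0 0 0" --pt "1.8 0 0 0 0 0 0" --pt "1.8 0 0 0 0 0 0"

```text
time_s: 28.98
tool_pos: [0.6118, 0.0923, 0.0337]
tool_rot: [180.0, -0.0, 94.0]
force: [-2.8, -0.6, 5.3]
grip_width: 0.0213
```

Emit:
move_arm --pt "2.4 0 0 0 0 0 0" --pt "3.2 0 0 0 0 0 0" --pt "3.2 0 0 0 0 0 0" --pt "3.2 0 0 0 0 0 0"

```text
time_s: 29.32
tool_pos: [0.6118, 0.0924, 0.0326]
tool_rot: [180.0, -0.0, 94.0]
force: [0.2, -0.4, 0.1]
grip_width: 0.0308
```

Emit:
move_arm --pt "3.2 0 0 -1 0 0 0" --pt "3.2 0 0 -3 0 0 0" --pt "3.2 0 0 -3.8 0 0 0" --pt "3.2 0 0 -3.8 0 0 0" --pt "3.2 0 0 -3.6 0 0 0"

```text
time_s: 29.73
tool_pos: [0.6117, 0.092, 0.1872]
tool_rot: [179.9, -0.0, 94.0]
force: [1.2, 1.3, -0.3]
grip_width: 0.0321
```

```bash
python3 -c "
from h import *
c=cam('wrist');save(c,'w17');o=env.get_obs();print(o['tool_pos'],o['tool_rot'])
t=cam('top');save(t,'t17',330,195,430,315,5)
h=cv2.cvtColor(t['bgr'],cv2.COLOR_BGR2HSV); m=((h[...,0]<8)|(h[...,0]>172))&(h[...,1]>170)&(h[...,2]>180)
n,l,st,ce=cv2.connectedComponentsWithStats(m.astype(np.uint8))
for i in range(1,n):
  if st[i,4]>60: print(ce[i],st[i],plane(t,[ce[i]],.044))
w=plane(t,[(0,0)],.044)
"
```

```text
[0.61580524 0.09248473 0.19553247] [ 1.79259011e+02 -1.65540420e-01  9.39774601e+01]
[344.53370787 264.77247191] [334 254  22  22 356] [[ 0.3218298  -0.15074219  0.044     ]]
[395.20054201 296.66395664] [385 286  22  22 369] [[ 0.2615189 -0.2813491  0.044    ]]
```

View pics/w17.png

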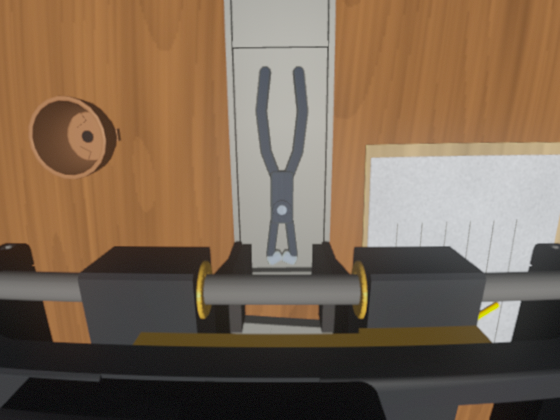

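View pics/t17.png

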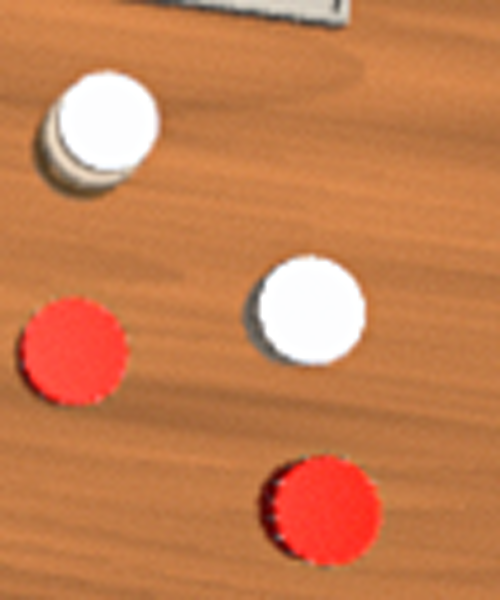

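Cutters lie in the lane (handle ends row 68 vs divider 46; tips row 262 vs end wall ~270). Now the squat white jar at top px (392,257) — the white lid between the two red ones in the crop.

```bash
python3 plan.py 7.5 .358 -.2655 .16 59
```

```text
t 29.83 pos [0.6158 0.0924 0.1927] rot [ 1.7926e+02 -1.5000e-01  9.3980e+01] F [0.9 0.8 0.2] grip 0.0322
[[7.5,-2.8,-2.4,0.2,0.0,0.0,0.05],[7.5,-2.9,-2.2,0.2,0.0,0.0,0.05],[7.5,-3.1,-2.1,0.2,0.0,0.0,0.05],[7.5,-3.1,-1.9,0.2,0.0,0.0,0.05],[7.5,-3.2,-1.7,0.3,0.0,0.0,0.05]]
[[7.5,-3.3,-1.6,0.2,0.0,0.0,0.05],[7.5,-3.4,-1.4,0.3,0.0,0.0,0.05],[7.5,-3.5,-1.2,0.2,0.0,0.0,0.05],[7.5,-3.5,-1.1,0.3,0.0,0.0,0.05],[7.5,-3.6,-0.9,0.2,0.0,0.0,0.05]]
[[7.5,-3.6,-0.7,0.3,0.0,0.0,0.06],[7.5,-3.7,-0.44,0.22,0.009,-0.009,0.051]]
```

Emit:
move_arm --pt "7.5 -2.8 -2.4 0.1 0 0 0.05" --pt "7.5 -2.9 -2.2 0.1 0 0 0.05" --pt "7.5 -3.1 -2.1 0.1 0 0 0.05" --pt "7.5 -3.1 -1.9 0.2 0 0 0.05" --pt "7.5 -3.2 -1.7 0.2 0 0 0.05"

```text
time_s: 30.25
tool_pos: [0.5026, -0.0573, 0.1776]
tool_rot: [180.0, -0.0, 79.5]
force: [-0.7, -0.2, 0.9]
grip_width: 0.0574
```

Emit:
move_arm --pt "7.5 -3.3 -1.6 0.2 0 0 0.05" --pt "7.5 -3.4 -1.4 0.2 0 0 0.05" --pt "7.5 -3.5 -1.2 0.2 0 0 0.05" --pt "7.5 -3.5 -1.1 0.3 0 0 0.05" --pt "7.5 -3.6 -0.9 0.3 0 0 0.05"

```text
time_s: 30.67
tool_pos: [0.395, -0.2067, 0.1657]
tool_rot: [180.0, -0.1, 65.2]
force: [-0.4, -0.2, 0.8]
grip_width: 0.0748
```

Emit:
move_arm --pt "7.5 -3.6 -0.7 0.3 0 0 0.06" --pt "7.5 -3.6 -0.4 0.2 0 0 0.05" --pt "7.5 0 0 0 0 0 0" --pt "7.5 0 0 0 0 0 0" --pt "7.5 0 0 0 0 0 0"

```text
time_s: 31.08
tool_pos: [0.3547, -0.2647, 0.1608]
tool_rot: [180.0, -0.1, 59.1]
force: [0.5, 0.2, 0.1]
grip_width: 0.0751
```

```bash
python3 plan.py 7.5 .358 -.2655 .08 59; python3 -c "
from h import *
c=cam('wrist');save(c,'w18');print(proj(c,[(.358,-.2655,.044)]))
b=c['bgr'].astype(int);m=(b.min(2)>215).astype(np.uint8)
n,l,st,ce=cv2.connectedComponentsWithStats(m)
for i in range(1,n):
  if st[i,4]>300: print(ce[i],st[i],plane(c,[ce[i]],.044))"
```

```text
t 31.08 pos [ 0.3547 -0.2647  0.1608] rot [ 1.7997e+02 -6.0000e-02  5.9060e+01] F [0.5 0.2 0.1] grip 0.0751
[[7.5,0.0,0.1,2.7,0.0,0.0,0.0],[7.5,0.0,0.1,2.7,0.0,0.0,0.0],[7.5,0.1,0.12,2.68,0.0,-0.001,0.001]]
[[283.58791782 212.26823542]]
[288.15464286  18.90714286] [ 250    0   77   46 2800] [[ 0.43371543 -0.14492236  0.044     ]]
[284.92139584 210.88367994] [ 255  182   61   59 2837] [[ 0.35951085 -0.26505855  0.044     ]]
```

View pics/w18.png

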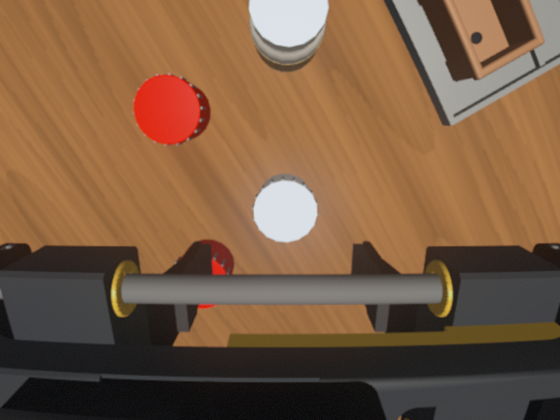

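The squat white lid at (285,211), reds at (168,108) and (208,275) clear of the fingers. Descend.

Emit:
move_arm --pt "7.5 0.2 0.3 2 0 0 0" --pt "7.5 0 0 3 0 0 0" --pt "7.5 0 0 3 0 0 0" --pt "7.5 0 0 2 0 0 0" --pt "7.5 0 0 1 0 0 0"

```text
time_s: 31.55
tool_pos: [0.3572, -0.2627, 0.0479]
tool_rot: [-179.8, 0.1, 59.3]
force: [-0.1, -0.1, 0.6]
grip_width: 0.0752
```

Emit:
move_arm --pt "7.5 0 0 0.5 0 0 0" --pt "7.5 0 0 0 0 0 0" --pt "7.5 0 0 0 0 0 0" --pt "7.5 0 0 0 0 0 0"

```text
time_s: 31.88
tool_pos: [0.3591, -0.265, 0.0464]
tool_rot: [179.9, -0.0, 59.1]
force: [0.3, -0.3, -0.0]
grip_width: 0.075
```

Emit:
move_arm --pt "6.5 0 0 0.4 0 0 0" --pt "4.8 0 0 0 0 0 0" --pt "4.8 0 0 0 0 0 0" --pt "4.8 0 0 0 0 0 0" --pt "4.8 0 0 0 0 0 0" --force 15

```text
time_s: 32.3
tool_pos: [0.3581, -0.265, 0.0417]
tool_rot: [180.0, -0.0, 59.1]
force: [-0.4, -0.8, 1.4]
grip_width: 0.0514
```

Emit:
move_arm --pt "4.8 0 0 0 0 0 0" --pt "4.8 0 0 0 0 0 0"

```text
time_s: 32.47
tool_pos: [0.3581, -0.265, 0.0417]
tool_rot: [180.0, -0.0, 59.1]
force: [0.2, -0.6, 1.6]
grip_width: 0.0515
```

Emit:
move_arm --pt "4.8 0 0 -0.5 0 0 0" --pt "4.8 0 0 -2 0 0 0" --pt "4.8 0 0 -3.5 0 0 0" --pt "4.8 0 0 -3.5 0 0 0" --pt "4.8 0 0 -2.5 0 0 0"

```text
time_s: 32.88
tool_pos: [0.3582, -0.2658, 0.1642]
tool_rot: [179.9, -0.0, 59.0]
force: [-0.3, 0.4, -2.1]
grip_width: 0.0513
```

```bash
python3 plan.py 4.8 .599 .2675 .165 94 3.8; python3 -c "
from h import *
c=cam('wrist');save(c,'w19')"
```

```text
t 32.88 pos [ 0.3582 -0.2658  0.1642] rot [ 1.7986e+02 -3.0000e-02  5.8990e+01] F [-0.3  0.4 -2.1] grip 0.0513
[[4.8,3.6,-0.4,0.0,0.0,0.0,-0.04],[4.8,3.6,-0.3,0.0,0.0,0.0,-0.04],[4.8,3.7,-0.1,0.0,0.0,0.0,-0.04],[4.8,3.7,0.0,0.0,0.0,0.0,-0.04],[4.8,3.7,0.2,0.0,0.0,0.0,-0.04]]
[[4.8,3.6,0.3,0.0,0.0,0.0,-0.04],[4.8,3.6,0.4,0.0,0.0,0.0,-0.04],[4.8,3.6,0.6,0.0,0.0,0.0,-0.04],[4.8,3.6,0.7,0.0,0.0,0.0,-0.04],[4.8,3.6,0.9,0.0,0.0,0.0,-0.04]]
[[4.8,3.5,1.0,0.0,0.0,0.0,-0.04],[4.8,3.5,1.2,0.0,0.0,0.0,-0.03],[4.8,3.4,1.3,0.0,0.0,0.0,-0.04],[4.8,3.4,1.4,0.0,0.0,0.0,-0.03],[4.8,3.3,1.5,0.0,0.0,0.0,-0.04]]
[[4.8,3.28,1.57,-0.06,0.002,0.001,-0.031]]
```

View pics/w19.png

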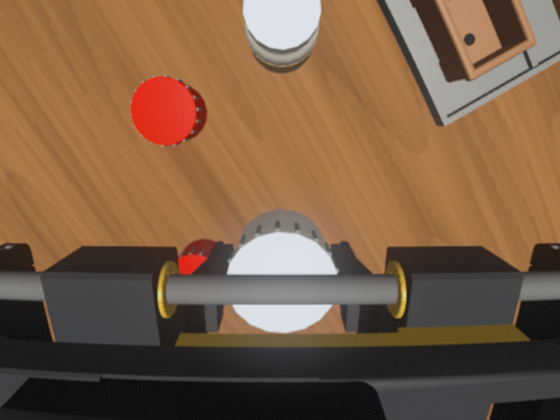

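Emit:
move_arm --pt "4.8 3.6 -0.4 -0.4 0 0 -0.04" --pt "4.8 3.6 -0.3 -0.3 0 0 -0.04" --pt "4.8 3.7 -0.1 -0.3 0 0 -0.04" --pt "4.8 3.7 0 0 0 0 -0.04" --pt "4.8 3.7 0.2 0 0 0 -0.04"

```text
time_s: 33.35
tool_pos: [0.4342, -0.0964, 0.1718]
tool_rot: [180.0, -0.1, 70.6]
force: [0.7, -0.4, -0.4]
grip_width: 0.0514
```

Emit:
move_arm --pt "4.8 3.6 0.3 0 0 0 -0.04" --pt "4.8 3.6 0.4 0 0 0 -0.04" --pt "4.8 3.6 0.6 0 0 0 -0.04" --pt "4.8 3.6 0.7 0 0 0 -0.04" --pt "4.8 3.6 0.9 0 0 0 -0.04"

```text
time_s: 33.77
tool_pos: [0.5084, 0.0704, 0.1713]
tool_rot: [-180.0, 0.0, 82.1]
force: [1.0, -0.5, -1.2]
grip_width: 0.0517
```

Emit:
move_arm --pt "4.8 3.5 1.0 0 0 0 -0.04" --pt "4.8 3.5 1.2 0.2 0 0 -0.03" --pt "4.8 3.4 1.3 0.2 0 0 -0.04" --pt "4.8 3.4 1.4 0.3 0 0 -0.03" --pt "4.8 3.3 1.5 0.3 0 0 -0.04"

```text
time_s: 34.18
tool_pos: [0.5841, 0.237, 0.161]
tool_rot: [-180.0, 0.0, 92.4]
force: [1.2, -0.5, -0.5]
grip_width: 0.0514
```

Emit:
move_arm --pt "4.8 3.3 1.6 0 0 0 -0.03" --pt "4.8 0 0 0 0 0 0" --pt "4.8 0 0 0 0 0 0" --pt "4.8 0 0 0 0 0 0"

```text
time_s: 34.52
tool_pos: [0.5982, 0.2679, 0.1608]
tool_rot: [-179.9, 0.1, 94.0]
force: [0.8, -1.5, -0.5]
grip_width: 0.0514
```

```bash
python3 plan.py 4.8 .599 .2675 .06 94 3.8; python3 -c "
from h import *
c=cam('wrist');save(c,'w20');s=cam('scene');save(s,'s20',270,200,420,320,5)"
```

```text
t 34.52 pos [0.5982 0.2679 0.1608] rot [-1.7994e+02  1.1000e-01  9.3990e+01] F [ 0.8 -1.5 -0.5] grip 0.0514
[[4.8,0.0,0.0,3.4,0.0,0.0,0.0],[4.8,0.0,0.0,3.3,0.0,0.0,0.0],[4.8,-0.03,0.08,3.38,-0.001,0.002,0.0]]
```

View pics/w20.png

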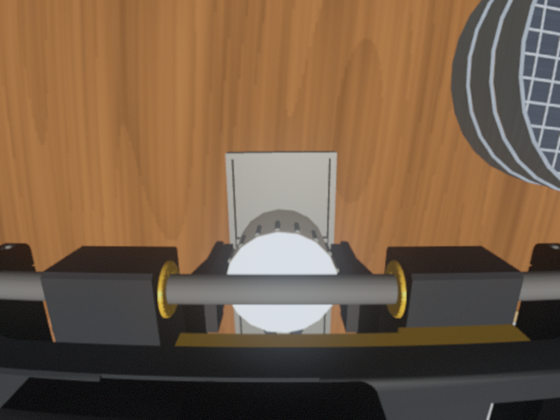

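View pics/s20.png

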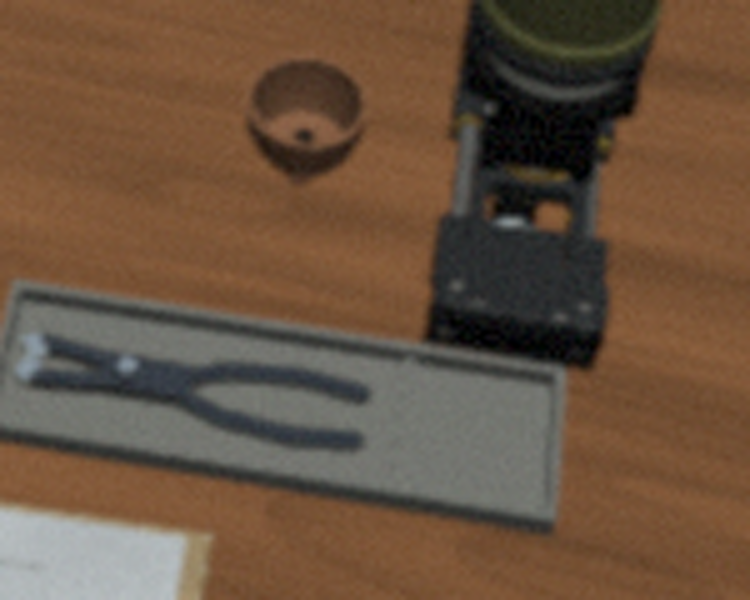

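```bash
python3 -c "
from h import *
c=cam('wrist')
print(np.round(plane(c,[(226,153),(336,153),(234,200),(331,200)],.016)*1000).tolist())
for z in(.0,.05,.1): print(z,np.round(plane(c,[(452,80),(480,155),(540,190)],z)*1000).tolist())
im=cv2.imread('pics/top0.png');t=cam('top')
for z in (.0,.06,.1): print(z,np.round(plane(t,[(165,91),(200,75),(180,91)],z)*1000).tolist())"
```

```text
[[549.0, 308.0, 16.0], [643.0, 315.0, 16.0], [558.0, 267.0, 16.0], [644.0, 273.0, 16.0]]
0.0 [[742.0, 385.0, 0.0], [781.0, 322.0, 0.0], [852.0, 294.0, 0.0]]
0.05 [[717.0, 377.0, 50.0], [750.0, 325.0, 50.0], [809.0, 301.0, 50.0]]
0.1 [[693.0, 369.0, 100.0], [719.0, 327.0, 100.0], [766.0, 309.0, 100.0]]
0.0 [[747.0, 402.0, 0.0], [810.0, 311.0, 0.0], [752.0, 359.0, 0.0]]
0.06 [[716.0, 377.0, 60.0], [775.0, 292.0, 60.0], [721.0, 337.0, 60.0]]
0.1 [[696.0, 361.0, 100.0], [753.0, 279.0, 100.0], [700.0, 322.0, 100.0]]
```

The sieve (top-right) would come within ~10 mm of the gripper body; I'll turn 45° clear of it before lowering.

Emit:
move_arm --pt "4.8 0 0 0 0 0 0.11" --pt "4.8 0 0 0 0 0 0.11" --pt "4.8 0 0 0 0 0 0.11" --pt "4.8 0 0 0 0 0 0.11" --pt "4.8 0 0 0 0 0 0.11"

```text
time_s: 35.13
tool_pos: [0.5985, 0.2679, 0.1621]
tool_rot: [180.0, -0.0, 62.1]
force: [-1.0, 0.0, -1.2]
grip_width: 0.0513
```

Emit:
move_arm --pt "4.8 0 0 0 0 0 0.11" --pt "4.8 0 0 0 0 0 0.11" --pt "4.8 0 0 0 0 0 0" --pt "4.8 0 0 0 0 0 0"

```text
time_s: 35.47
tool_pos: [0.5985, 0.2682, 0.162]
tool_rot: [180.0, -0.0, 50.0]
force: [-0.3, -0.6, -0.3]
grip_width: 0.0513
```

```bash
python3 plan.py 4.8 .599 .269 .06 50 3.8
```

```text
t 35.47 pos [0.5985 0.2682 0.162 ] rot [ 1.800e+02 -3.000e-02  5.001e+01] F [-0.3 -0.6 -0.3] grip 0.0513
[[4.8,0.0,0.0,3.4,0.0,0.0,0.0],[4.8,0.0,0.0,3.4,0.0,0.0,0.0],[4.8,0.09,-0.01,3.4,0.0,0.0,0.0]]
```

Emit:
move_arm --pt "4.8 0.1 0 3 0 0 0" --pt "4.8 0 0 3 0 0 0" --pt "4.8 0 0 2.5 0 0 0" --pt "4.8 0 0 1.5 0 0 0" --pt "4.8 0 0 0.7 0 0 0"

```text
time_s: 35.88
tool_pos: [0.5973, 0.2687, 0.0517]
tool_rot: [-179.9, 0.2, 50.0]
force: [-0.6, -0.7, -0.5]
grip_width: 0.0513
```

Emit:
move_arm --pt "4.8 0 0 0.2 0 0 0" --pt "4.8 0 0 0.2 0 0 0" --pt "4.8 0 0 0 0 0 0" --pt "4.8 0 0 0 0 0 0"

```text
time_s: 36.22
tool_pos: [0.6, 0.27, 0.052]
tool_rot: [180.0, -0.1, 49.9]
force: [-0.4, 0.1, -0.8]
grip_width: 0.0515
```

Emit:
move_arm --pt "4.8 0 0 0.2 0 0 0" --pt "4.8 0 0 0.2 0 0 0" --pt "4.8 0 0 0.1 0 0 0" --pt "4.8 0 0 0 0 0 0" --pt "4.8 0 0 0 0 0 0"

```text
time_s: 36.63
tool_pos: [0.5992, 0.2698, 0.0458]
tool_rot: [180.0, -0.0, 49.9]
force: [0.6, 0.6, 0.0]
grip_width: 0.051
```

Emit:
move_arm --pt "4.8 0 0 0.1 0 0 0" --pt "4.8 0 0 0 0 0 0" --pt "4.8 0 0 0 0 0 0"

```text
time_s: 36.88
tool_pos: [0.5992, 0.2698, 0.0458]
tool_rot: [-180.0, -0.0, 49.9]
force: [-1.5, -1.2, 6.0]
grip_width: 0.0516
```

Contact at the expected height. Release and rise.

Emit:
move_arm --pt "5.5 0 0 0 0 0 0" --pt "6.2 0 0 0 0 0 0" --pt "7.0 0 0 0 0 0 0" --pt "7.0 0 0 0 0 0 0" --pt "7.0 0 0 0 0 0 0"

```text
time_s: 37.3
tool_pos: [0.599, 0.2696, 0.0444]
tool_rot: [180.0, 0.0, 49.9]
force: [0.3, -0.3, 0.6]
grip_width: 0.0686
```

Emit:
move_arm --pt "7.0 0 0 -1 0 0 0" --pt "7.0 0 0 -3 0 0 0" --pt "7.0 0 0 -3.8 0 0 0" --pt "7.0 0 0 -3.8 0 0 0" --pt "7.0 0 0 -3 0 0 0"

```text
time_s: 37.72
tool_pos: [0.5999, 0.2696, 0.1945]
tool_rot: [179.9, -0.2, 49.9]
force: [0.7, 0.4, -0.6]
grip_width: 0.0699
```

Emit:
move_arm --pt "7.0 3 2 0 0 0 0" --pt "7.0 3 2 0 0 0 0" --pt "7.0 -3 -2 0 0 0 0" --pt "7.0 -3 -2 0 0 0 0" --pt "7.0 -3 0 0 0 0 0"

```text
time_s: 38.13
tool_pos: [0.5773, 0.2501, 0.1869]
tool_rot: [-179.9, 0.4, 50.2]
force: [0.1, 1.4, 0.8]
grip_width: 0.0704
```

```bash
python3 -c "
from h import *
o=env.get_obs();print(o['time_s'],o['tool_pos'],o['force'])
c=cam('wrist');save(c,'w21');t=cam('top');save(t,'t21',110,110,430,320,2.4);s=cam('scene');save(s,'s21',140,140,450,310,2.5)"
```

```text
38.1333 [0.57728917 0.25014147 0.18689795] [0.13903619 1.35067071 0.78165423]
```

View pics/t21.png

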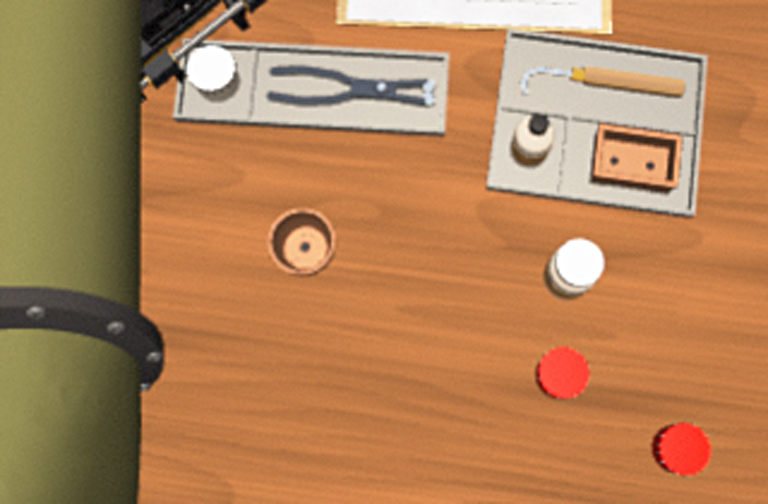

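View pics/s21.png

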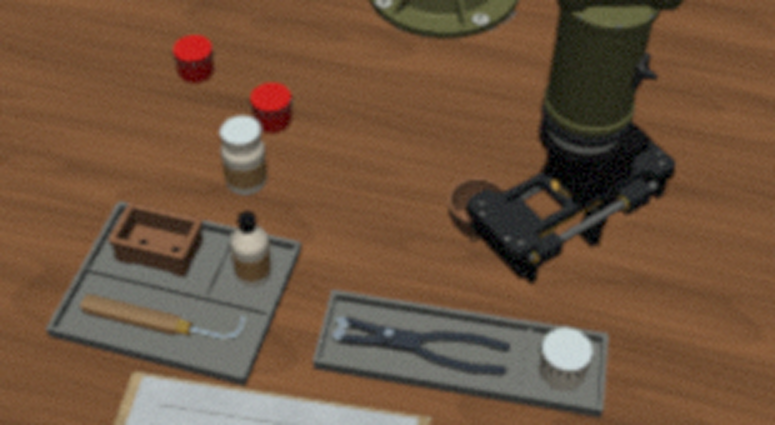

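View pics/w21.png

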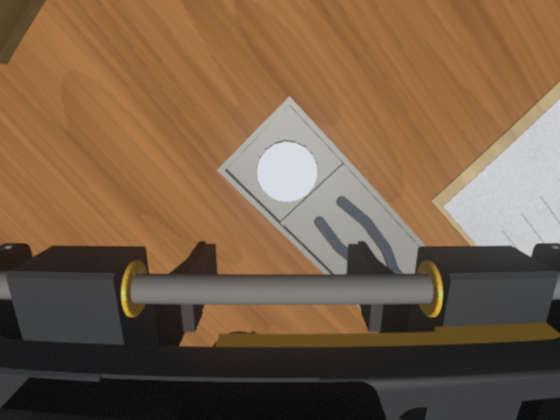

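All five items are in place, and the round pot, tall jar and red jars stand where they were. The gripper is clear at z 0.187. I'll let it settle, then hand in.

Emit:
move_arm --pt "7.0 0 0 0 0 0 0" --pt "7.0 0 0 0 0 0 0" --pt "7.0 0 0 0 0 0 0"

```text
time_s: 38.53
tool_pos: [0.5804, 0.2476, 0.1913]
tool_rot: [180.0, -0.1, 49.9]
force: [-0.2, 0.0, 0.1]
grip_width: 0.0699
```

```bash
python3 -c "
from h import *
print(job.sign_off(), env.get_obs()['time_s'])"
```

```text
the job is handed in; nothing more can be done
the job is handed in; nothing more can be done
```

Both kits are made up and the job is handed in, at about 38.5 s of the 128 s allowed. I placed the items in the order asked:
- **Larger tray:** the rectangular pot in the wide bay, set down at contact; the feed bottle in the narrow bay; the root hook lengthwise in the lane.
- **Long narrow tray:** the branch cutters lengthwise in the lane, and the squat white paste jar in the small bay.

**Last checks:** the final top, scene and wrist pictures show every item inside its bay or lane. Each was lowered until it touched the tray floor, at about the height expected. Contact forces stayed under about 6 N in the readings. The round pot, the tall jar and both red jars were never touched and look unmoved.

**Disagreements:**
- The scene and wrist views put the narrow tray about 3 mm from where the top view did, so I placed the cutters and jar by the wrist view.
- The wrist view put the bottle about 8 mm from the top view's cap position, so I gripped the bottle where the wrist view showed it.

I found no failed checks, but the sign-off gives no verdict.

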